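Sugar from behind the condiments

TASK

The sugar jar is hemmed in at the back of the wooden condiment stand: first clear the pepper mill, the oil bottle and the steel shaker onto the grey slab, and only when all three stand there move the sugar jar to the middle of the round cork coaster. Then put the other three back on the stand, each on the very spot it came from. Keep all of them upright, set them down gently rather than dropping them, and leave the mug and the coffee jar alone.

Things in the scene. Friction and masses are not known exactly. Their poses are not given: they have to be found in the camera images.
- mill: dark wooden pepper mill, turned, 160 mm high, about 0.25 kg: foot 52 mm across, waist about 36 mm, a plain cylindrical head 44 mm across from 102 to 142 mm up (grip it there), small knob on top. Origin: centre of its underside, z up.
- oil: green glass oil bottle with paper label and black cap, 160 mm high, about 0.35 kg: body 54 mm across up to 85 mm, shoulder narrowing to a neck 28 mm across from 108 mm up to the top of the cap (grip it there). Origin: centre of its underside, z up.
- shaker: plain steel shaker, 145 mm high, about 0.22 kg: straight cylinder 48 mm across up to 122 mm, then a low domed perforated top 49 mm across. Origin: centre of its underside, z up.
- sugar: squat white ceramic sugar jar with fixed lid and small lid knob, 78 mm high over the knob, about 0.25 kg: cylindrical body 56 mm across from 6 to 52 mm up. Starts on the stand, in the middle of its back (far) half, hemmed in by the three tall things. Origin: centre of its underside, z up.
- stand: fixed wooden stand, 150 (x) by 200 mm (y), top 20 mm above the counter, dark lip 12 mm high on its far (+x) edge. Flush dark discs 58 mm across mark the spots: x -34, y 0 mm (front) and x 36, y +66 and -66 mm (sides) hold mill, bottle and shaker in any arrangement; x 30, y 0 is the sugar jar's. Origin: centre of its underside on the counter, z up, x away from the robot at yaw 0.
- slab: fixed plain grey slab, the side area, 150 mm (its x) by 260 mm (its y), top 12 mm above the counter. Origin: centre of its underside, z up.
- coaster: fixed round cork coaster, 110 mm across, 6 mm thick. Origin: centre of its underside.
- mug: blue ceramic mug, 80 mm across, 90 mm high; a bystander. Origin: centre of its underside.
- coffee: amber glass coffee jar with black lid, 74 mm across, 110 mm high; a bystander. Origin: centre of its underside.

How it is judged:
By the outcome, as a careful person would: the job done as asked, in the order asked, and still so for the second after the job is handed in, with the robot touching nothing.
It also fails if it takes over 147 s, if anything falls off the work surface, if the arm or the gripper's body presses on something with over 40 N, if the wrist force passes 120 N, or if a joint passes its speed limit or range.

ROBOT

A 6-joint arm with a two-finger parallel gripper is mounted at the origin on the work surface. World frame = base frame: x ahead of the robot, y to its left, z up, the work surface at z = 0. Lengths are in m, angles in rad, forces in N, time in s.
With the tool pointing down it reaches from about 0.35 to 0.975 m from the base axis. Payload 4.9 kg.
Tool frame: the origin (TCP) lies on the front face of the gripper's body, between the roots of the fingers; the fingertips stand 73 mm ahead of it and the grasp point (between the pads) lies 54 mm ahead of it; z points along the fingers, y is the line along which they close (so a half turn about z gives the same grasp; the last joint's range is limited). The gripper opens to 85 mm and grips with 20 to 120 N. Pads are 22 mm wide; open, the fingers measure 114 mm over their backs; the gripper's body (76 mm by 85 mm) begins 54 mm behind the grasp point. The pads swing forward as they close: fully open they stand 13 mm farther back than shut.
Start: joints at [-1.288, 0.053, 1.613, -0, 1.476, -0.119], TCP at [0.244, -0.575, 0.304] pointing down, gripper open.
Joint ranges: [-3.01, 3.01], [-1.01, 2.22], [0.06, 2.58], [-1.02, 4.17], [0.09, 2.62], [-3.14, 3.14]. Speed limits (rad/s): [2.57, 2.57, 3.14, 3.14, 3.14, 3.14].

INTERFACE

Orientations are given as a rotation vector (axis times angle).
In Python, from station import status, imaging, order gives the robot as it stands.
- The arm moves only by the tool arm_command, never from a script. Its argument "increments" is a list of rows, each an object with "slide": the shift along the tool's x, y, z in m, a list of three; "spin": the turn about the tool's z in degrees; "gripper": the opening, from -1 (shut) to 1 (fully open). In form: [{"slide": [x, y, z], "spin": spin, "gripper": gripper}, ...]. A call has 1 to 8 rows; each row is the pose to reach, as a shift and turn from the pose commanded when the call began, along the tool's axes at that moment; what a row does not reach only later rows make up. A row lasts 1/12 s, in which the tool goes at most 41.7 mm and 7.16 degrees, less where a joint would pass 70% of its speed; a pose out of reach is approached as far as the arm can. A call with a gripper value outside its range is refused whole. The fingers move at their own pace and stop on an object; "newtons" is the grip in N (left out, the last holds). Time passes only in rows, so rows that repeat a pose let the fingers close. It gives the time, the measured TCP pose, the force, the opening and the grip force at its end, in the units of the state.
- status.get_obs(): the state, without advancing time (a new reading comes with each control period).
- imaging.get_image(name): name is "scene" or "side" or "wrist"; returns a dict with "frame" (480x640x3 uint8, red, green, blue), "vfov" (degrees; the focal length in pixels is half the picture's height over the tangent of half this angle, whatever the lens; pixels are square), "cx", "cy" (the principal point, pixels), "k1" (the pictures are not rectified: a ray, as slopes to the right and down, at radius r is drawn at 1 + k1 r^2 times it, then the intrinsics apply), "view" (4x4, takes a point from world to camera coordinates); the wrist camera has in their place "mount" (4x4, takes a point from camera to tool coordinates, whose origin is the TCP and whose axes are the flange's). Camera axes: x right, y up, looking along -z (the intrinsics and any distortion apply to the point x, -y, -z); pixel columns grow to the right and rows downward; lengths in m; the calibration is good to about 2 mm. A picture is of the moment at which its call begins: read the wrist's pose just before it. There is no depth.
- order.finish_job(): hands the job in; it is judged then, once.
The state is a dict: "t": time; "q": joint angles; "dq": joint speeds; "effort": joint torques, N m; "tool_pos": TCP position; "tool_rot": TCP orientation; "contact_force": force on the tool from outside, world axes, zero at the start; "wrist_torque": the same for the moment, N m; "opening": finger opening in m; "grip_force": force on a finger pad.
Only numpy, scipy, OpenCV 4.12 (cv2) and the standard library are available. Lean on these libraries where they do the work, as an engineer would, in place of code of your own. Each camera call takes 0.05 s, during which the arm holds its last target. There are 200 camera calls.

## Working session

There is one attempt and no reset: what is moved stays moved. The work goes in short steps, Python scripts to look and compute and a tool call to move; the robot and the scene stay as the last step left them, time stands still between calls to the robot, and variables do not carry over. Pictures are saved under pics/ and viewed, at most 14 in all, crops included, and the job is handed in when it is done.

Besides the shell and the picture viewer there is one more tool, called after ">>>" in YAML: its name, and indented under it one key for each argument. arm_command: Moves the arm, as the interface text tells. Its arguments: {"type":"object","properties":{"increments":{"type":"array","items":{"type":"object","properties":{"slide":{"type":"array","items":{"type":"number"}},"spin":{"type":"number"},"gripper":{"type":"number"}}}},"newtons":{"type":"number"}},"required":["increments"]}

```bash
ls; mkdir -p pics; python3 - <<'E'
from station import status, imaging
import cv2,numpy as np
o=status.get_obs();print(o)
for n in("scene","side"):
    im=imaging.get_image(n);cv2.imwrite(f"pics/{n}0.png",im["frame"][:,:,::-1]);print(n,{k:(v.tolist() if hasattr(v,'tolist') else v) for k,v in im.items() if k!="frame"})
im=imaging.get_image("wrist");cv2.imwrite("pics/wrist0.png",im["frame"][:,:,::-1]);print({k:v for k,v in im.items() if k!="frame"})
E
```

```text
pics
{'t': 0.0, 'q': array([-1.28803453e+00,  5.33313479e-02,  1.61431801e+00,  2.27009841e-06,
        1.47601211e+00, -1.19003218e-01]), 'dq': array([ 0.001785  ,  0.00026087,  0.00031849,  0.00079239, -0.00188612,
       -0.0013165 ]), 'effort': array([-4.00331346e-04, -3.93683052e+01, -3.70174956e+01, -1.10913165e-04,
        7.02421035e-03, -4.46780874e-06]), 'tool_pos': array([ 0.24426416, -0.57476174,  0.30266435]), 'tool_rot': array([-3.07639741e+00, -6.26443291e-01,  2.62074830e-04]), 'contact_force': array([-0.24513523,  0.52553435,  0.16059656]), 'wrist_torque': array([-0.00225228, -0.00196967,  0.00376732]), 'grip_force': 0.0, 'opening': 0.0848920085795315}
scene {'vfov': 44.65086472397661, 'cx': 314.36011571443015, 'cy': 242.19666719899348, 'k1': -0.09016753510285284, 'view': [[0.580657590671683, 0.8141475027724177, 0.0007785401676786041, -0.32401190283524195], [-0.549452199802823, 0.39116842075387576, 0.7383017992235676, 0.2817858326985458], [0.600782025802366, -0.4291283145334912, 0.6744700491040725, -1.5425178460734552], [0.0, 0.0, 0.0, 1.0]]}
side {'vfov': 47.29175980135516, 'cx': 324.27263708973203, 'cy': 228.19512449623272, 'k1': 0.04399346481169742, 'view': [[-0.8469918859919252, -0.5311482095639214, -0.02205276719331034, 0.48278051286042484], [0.2871070171098793, -0.4919584377998939, 0.8219163316322138, -0.20769571658659053], [-0.4474084328553824, 0.6898249596488435, 0.5691811831529239, -0.7912104225975505], [0.0, 0.0, 0.0, 1.0]]}
{'vfov': 69.24745753224342, 'cx': 320.25973173952065, 'cy': 239.62911659955404, 'k1': -0.05688944647682793, 'mount': array([[-3.62502375e-05,  9.65130406e-01,  2.61769553e-01,
         6.57294018e-02],
       [ 9.99998896e-01, -3.53930868e-04,  1.44340560e-03,
         3.57827162e-05],
       [ 1.48572296e-03,  2.61769316e-01, -9.65129327e-01,
        -6.98692355e-02],
       [ 0.00000000e+00,  0.00000000e+00,  0.00000000e+00,
         1.00000000e+00]])}
```

View pics/scene0.png

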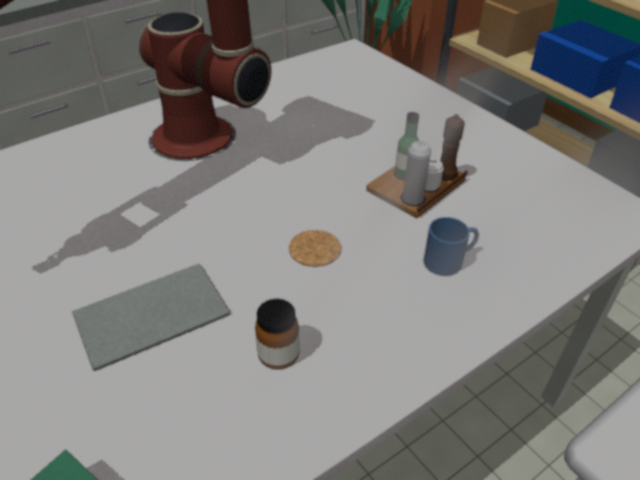

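View pics/side0.png

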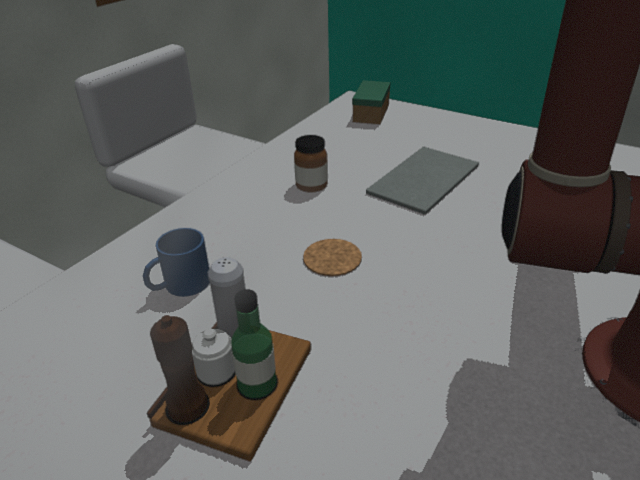

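The scene view shows the stand at about (417,183) with the oil in front (408,150), the shaker nearer the camera (417,175), the mill behind (453,145) and the sugar between them. The coaster is at (315,248), the slab at (150,313), the mug at (447,245) and the coffee jar at (278,333). The side view shows the same layout: stand (230,390), coaster (332,257), slab (425,178).

```bash
cat > h.py <<'E'
import numpy as np,cv2
from scipy.spatial.transform import Rotation as R
from station import status,imaging
def grab(n):
    o=status.get_obs();im=imaging.get_image(n)
    if n=="wrist":
        T=np.eye(4);T[:3,:3]=R.from_rotvec(o["tool_rot"]).as_matrix();T[:3,3]=o["tool_pos"];C=T@im["mount"]
    else: C=np.linalg.inv(im["view"])
    f=240/np.tan(np.radians(im["vfov"]/2));im["C"]=C;im["f"]=f;return im
def ray(im,p):
    K=np.array([[im["f"],0,im["cx"]],[0,im["f"],im["cy"]],[0,0,1.]])
    d=(np.array(p,float)-[im["cx"],im["cy"]])/im["f"];u=d.copy()
    for _ in range(20): u=d/(1+im["k1"]*(u@u))
    return im["C"][:3,3],im["C"][:3,:3]@np.array([u[0],-u[1],-1])
def onz(im,p,z):
    c,d=ray(im,p);return (c+d*(z-c[2])/d[2])
def proj(im,P):
    q=np.linalg.inv(im["C"])@np.append(P,1);u=np.array([q[0],-q[1]])/-q[2];u=u*(1+im["k1"]*(u@u));return u*im["f"]+[im["cx"],im["cy"]]
def tri(a,p,b,q):
    c1,d1=ray(a,p);c2,d2=ray(b,q);s=np.linalg.lstsq(np.c_[d1,-d2],c2-c1,rcond=None)[0]
    A=c1+s[0]*d1;B=c2+s[1]*d2;return (A+B)/2,np.linalg.norm(A-B)
def big(m):
    m=cv2.morphologyEx(m.astype(np.uint8)*255,cv2.MORPH_OPEN,np.ones((3,3)));c,_=cv2.findContours(m,cv2.RETR_EXTERNAL,cv2.CHAIN_APPROX_NONE);return sorted(c,key=cv2.contourArea)[::-1]
def rect(P): # fit rectangle in plane points (mm scale)
    return cv2.minAreaRect((np.array(P)[:,:2]*1000).astype(np.float32))
E
python3 - <<'E'
from h import *
np.set_printoptions(precision=4,suppress=True)
ims={n:grab(n) for n in("scene","side")}
for n,im in ims.items():
    hsv=cv2.cvtColor(im["frame"],cv2.COLOR_RGB2HSV).astype(int);H,S,V=hsv[...,0],hsv[...,1],hsv[...,2]
    x0,y0,x1,y1={"scene":(60,255,300,370),"side":(355,140,490,220)}[n]
    box=np.zeros(H.shape,bool);box[y0:y1,x0:x1]=1
    c=big(box&(V<135)&(S<60)&~((H<25)&(S>60)))[0][:,0]
    P=[onz(im,p,.012) for p in c];print(n,"slab",rect(P))
    x0,y0,x1,y1={"scene":(280,225,350,275),"side":(295,230,370,285)}[n]
    box[:]=0;box[y0:y1,x0:x1]=1
    c=big(box&(S>80))[0][:,0]
    P=[onz(im,p,.006) for p in c];print(n,"coaster",cv2.minEnclosingCircle((np.array(P)[:,:2]*1000).astype(np.float32)),cv2.fitEllipse((np.array(P)[:,:2]*1000).astype(np.float32)))
a,b=ims["scene"],ims["side"]
for nm,p,q in(("mill",(455.5,117),(170,320)),("oil",(412,115),(246,295)),("shaker",(419,144),(226,261)),("sugar",(434,163),(209,333))): print(nm,tri(a,p,b,q))
for nm,p in(("R",(309,345)),("near",(250,458)),("L",(152,420))):print(nm,onz(b,p,.02))
for nm,p in(("L",(369,186)),("bot",(418,211)),("R",(467,178))):print(nm,onz(a,p,.02))
print("mug",onz(a,(447,232),.09),onz(b,(183,243),.09),"coffee",onz(a,(276,313),.11),onz(b,(310,144),.11))
E
```

```text
scene slab ((521.1341552734375, -345.302734375), (260.9479064941406, 156.41127014160156), 84.61857604980469)
scene coaster ((546.0250854492188, 8.564335823059082), 53.61711883544922) ((545.95458984375, 8.437335968017578), (103.4955062866211, 104.79084777832031), 40.193058013916016)
side slab ((514.9813842773438, -336.1620178222656), (283.3175354003906, 159.923095703125), 84.85382080078125)
side coaster ((544.9011840820312, 11.589967727661133), 55.686370849609375) ((545.4368286132812, 12.028578758239746), (106.32758331298828, 109.09516143798828), 28.64887046813965)
mill (array([0.5307, 0.401 , 0.175 ]), np.float64(0.0015465724658580463))
oil (array([0.4759, 0.323 , 0.1794]), np.float64(0.0020941832110940033))
shaker (array([0.5554, 0.2708, 0.1657]), np.float64(0.0013041091957917582))
sugar (array([0.5462, 0.335 , 0.0872]), np.float64(0.00296130828716431))
R [0.4519 0.2306 0.02  ]
near [0.4122 0.4212 0.02  ]
L [0.5561 0.4445 0.02  ]
L [0.4624 0.2231 0.02  ]
bot [0.5952 0.2531 0.02  ]
R [0.572  0.4332 0.02  ]
mug [0.733  0.1896 0.09  ] [0.7225 0.2005 0.09  ] coffee [ 0.7285 -0.1981  0.11  ] [ 0.72  -0.186  0.11 ]
```

```bash
cat >> h.py <<'E'
def go(x,y,zg,psi,prev=None):
    """slide/spin to put grasp point at x,y,zg, tool-x azimuth psi deg"""
    o=status.get_obs();M=R.from_rotvec(o["tool_rot"]).as_matrix()
    d=np.array([x,y,zg+.054])-o["tool_pos"];s=M.T@d
    a=np.degrees(np.arctan2(M[1,0],M[0,0]))
    print("t%.2f"%o["t"],"tcp",o["tool_pos"].round(4),"psi %.2f tilt %.2f"%(a,np.degrees(np.arccos(-M[2,2]))),"| slide",s.round(4),"spin %.2f"%(a-psi),"rows %.1f"%max(np.linalg.norm(d)/.0417,abs(a-psi)/7.16))
E
python3 -c "
from h import *
go(.5,.33,.396,92)"
```

```text
t0.25 tcp [ 0.2444 -0.575   0.3033] psi 23.02 tilt 0.06 | slide [ 0.5892 -0.7331 -0.1459] spin -68.98 rows 22.8
```

>>> arm_command:
  increments:
    - {"slide": [0.2,-0.25,-0.05],"spin": 0,"gripper": 0.5}
    - {"slide": [0.2,-0.25,-0.05],"spin": 0,"gripper": 0.5}
    - {"slide": [0.2,-0.25,-0.05],"spin": 0,"gripper": 0.5}
    - {"slide": [0.2,-0.25,-0.05],"spin": 0,"gripper": 0.5}
    - {"slide": [0.2,-0.25,-0.05],"spin": 0,"gripper": 0.5}
    - {"slide": [0.2,-0.25,-0.05],"spin": 0,"gripper": 0.5}
    - {"slide": [0.2,-0.25,-0.05],"spin": 0,"gripper": 0.5}
    - {"slide": [0.2,-0.25,-0.05],"spin": 0,"gripper": 0.5}

```text
t: 0.92
tool_pos: [0.3309, -0.2644, 0.3545]
tool_rot: [3.078, 0.628, 0.001]
contact_force: [0.5, 0.1, 0.8]
opening: 0.0637
grip_force: 0.0
```

>>> arm_command:
  increments:
    - {"slide": [0.2,-0.25,-0.05],"spin": 0,"gripper": 0.5}
    - {"slide": [0.2,-0.25,-0.05],"spin": 0,"gripper": 0.5}
    - {"slide": [0.2,-0.25,-0.05],"spin": 0,"gripper": 0.5}
    - {"slide": [0.2,-0.25,-0.05],"spin": 0,"gripper": 0.5}
    - {"slide": [0.2,-0.25,-0.05],"spin": 0,"gripper": 0.5}
    - {"slide": [0.2,-0.25,-0.05],"spin": 0,"gripper": 0.5}
    - {"slide": [0.2,-0.25,-0.05],"spin": 0,"gripper": 0.5}
    - {"slide": [0.2,-0.25,-0.05],"spin": 0,"gripper": 0.5}

```text
t: 1.58
tool_pos: [0.417, 0.0442, 0.4047]
tool_rot: [-3.078, -0.63, -0.002]
contact_force: [0.0, -0.3, 0.1]
opening: 0.0643
grip_force: 0.0
```

>>> arm_command:
  increments:
    - {"slide": [0.19,-0.233,-0.046],"spin": -57,"gripper": 0.5}
    - {"slide": [0.19,-0.233,-0.046],"spin": -57,"gripper": 0.5}
    - {"slide": [0.19,-0.233,-0.046],"spin": -57,"gripper": 0.5}
    - {"slide": [0.19,-0.233,-0.046],"spin": -57,"gripper": 0.5}
    - {"slide": [0.19,-0.233,-0.046],"spin": -57,"gripper": 0.5}
    - {"slide": [0.19,-0.233,-0.046],"spin": -57,"gripper": 0.5}
    - {"slide": [0.19,-0.233,-0.046],"spin": -57,"gripper": 0.5}
    - {"slide": [0.19,-0.233,-0.046],"spin": -57,"gripper": 0.5}

```text
t: 2.25
tool_pos: [0.5011, 0.3346, 0.4496]
tool_rot: [-2.395, -2.031, -0.001]
contact_force: [-0.7, -0.6, -0.7]
opening: 0.0643
grip_force: 0.0
```

>>> arm_command:
  increments:
    - {"slide": [0,0,0],"spin": -12,"gripper": 0.5}
    - {"slide": [0,0,0],"spin": -12,"gripper": 0.5}
    - {"slide": [0,0,0],"spin": -12,"gripper": 0.5}
    - {"slide": [0,0,0],"spin": -12,"gripper": 0.5}

```text
t: 2.58
tool_pos: [0.5007, 0.3302, 0.4497]
tool_rot: [-2.184, -2.258, 0.001]
contact_force: [0.5, 0.3, -0.1]
opening: 0.064
grip_force: 0.0
```

```bash
python3 - <<'E'
from h import *
go(.5,.33,.396,92);print(status.get_obs()["opening"])
im=grab("wrist");cv2.imwrite("pics/w1.png",im["frame"][:,:,::-1])
E
```

```text
t2.58 tcp [0.5007 0.3302 0.4497] psi 91.90 tilt 0.02 | slide [-0.0002 -0.0007 -0.0003] spin -0.10 rows 0.0
0.06398548398326233
```

View pics/w1.png

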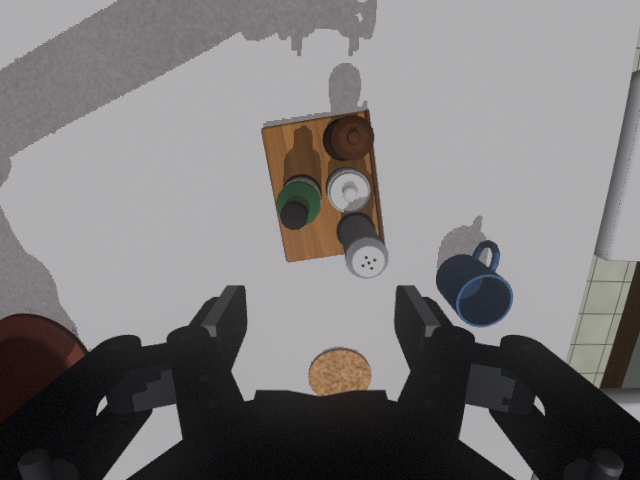

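The wrist view shows the stand with corners near (263,128), (370,111) and (287,262). The mill knob is at (353,137), the oil cap at (294,215), the shaker dome at (367,262), the sugar knob at (349,190) and the coaster at (340,372).

```bash
python3 - <<'E'
from h import *
np.set_printoptions(precision=4,suppress=True)
im=grab("wrist")
hsv=cv2.cvtColor(im["frame"],cv2.COLOR_RGB2HSV).astype(int);H,S,V=hsv[...,0],hsv[...,1],hsv[...,2]
box=np.zeros(H.shape,bool);box[95:285,245:400]=1
c=big(box&(S>90)&(V>35))[0][:,0];
P=[onz(im,p,.02) for p in c];r=rect(P);print("stand-ish",r,cv2.boundingRect(c))
for p in((263,128),(287,262)):print("corner",onz(im,p,.02))
print("lip",onz(im,(369,110),.032))
for nm,p,z in(("mill",(353,136),.18),("mill head",(349,138),.162),("oil",(294,214),.18),("shaker",(367,262),.165),("sugar",(349,190),.098),("mug",(485,300),.09)):print(nm,onz(im,p,z))
box[:]=0;box[340:400,300:380]=1
c=big(box&(S>90)&(V>60))[0][:,0];c=c[c[:,1]<385];P=np.array([onz(im,p,.006) for p in c])[:,:2]
A=np.c_[2*P,np.ones(len(P))];s=np.linalg.lstsq(A,(P**2).sum(1),rcond=None)[0];print("coaster",s[:2],np.sqrt(s[2]+s[:2]@s[:2]))
E
```

```text
stand-ish ((507.61993408203125, 335.6976013183594), (151.3590087890625, 197.3038787841797), 10.877667427062988) (262, 111, 120, 151)
corner [0.4182 0.4179 0.02  ]
corner [0.4531 0.2243 0.02  ]
lip [0.5612 0.4451 0.032 ]
mill [0.5285 0.4063 0.18  ]
mill head [0.5262 0.4048 0.162 ]
oil [0.4741 0.3298 0.18  ]
shaker [0.5522 0.277  0.165 ]
sugar [0.5344 0.3456 0.098 ]
mug [0.7293 0.2021 0.09  ]
coaster [0.5437 0.0141] 0.05304427389294214
```

```bash
python3 -c "
from h import *
go(.554,.2745,.226,92);go(.554,.2745,.12,92)"
```

```text
t2.68 tcp [0.5007 0.3299 0.4498] psi 91.90 tilt 0.00 | slide [-0.0571  0.0514  0.1698] spin -0.10 rows 4.5
t2.68 tcp [0.5007 0.3299 0.4498] psi 91.90 tilt 0.00 | slide [-0.0571  0.0514  0.2758] spin -0.10 rows 6.9
```

>>> arm_command:
  increments:
    - {"slide": [-0.057,0.051,0.16],"spin": 0,"gripper": 0.5}
    - {"slide": [-0.057,0.051,0.16],"spin": 0,"gripper": 0.5}
    - {"slide": [-0.057,0.051,0.16],"spin": 0,"gripper": 0.5}
    - {"slide": [-0.057,0.051,0.16],"spin": 0,"gripper": 0.5}
    - {"slide": [-0.057,0.051,0.16],"spin": 0,"gripper": 0.5}
    - {"slide": [-0.057,0.051,0.16],"spin": 0,"gripper": 0.5}
    - {"slide": [-0.057,0.051,0.16],"spin": 0,"gripper": 0.5}

```text
t: 3.27
tool_pos: [0.5539, 0.2751, 0.291]
tool_rot: [-2.183, -2.259, -0.001]
contact_force: [0.6, -0.1, 0.6]
opening: 0.0643
grip_force: 0.0
```

```bash
python3 - <<'E'
from h import *
go(.554,.2745,.12,92)
im=grab("wrist");cv2.imwrite("pics/w2.png",im["frame"][:,:,::-1])
E
```

```text
t3.27 tcp [0.5539 0.2751 0.291 ] psi 91.95 tilt 0.04 | slide [-0.0007  0.      0.117 ] spin -0.05 rows 2.8
```

View pics/w2.png

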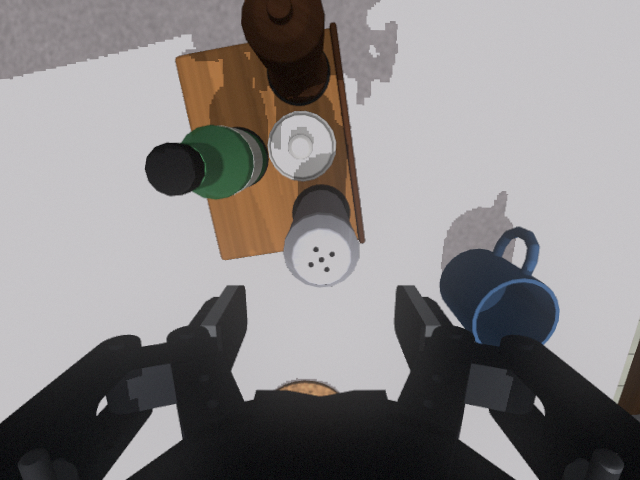

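The closer wrist view shows the shaker dome at (321,258), right between the fingers at about x 320. The sugar knob is at (300,146), the oil cap at (174,168), and the stand's front corners are at (176,58) and (222,260).

```bash
python3 - <<'E'
from h import *
np.set_printoptions(precision=4,suppress=True)
im=grab("wrist")
for nm,p,z in(("mill",(281,10),.18),("oil",(174,168),.18),("shaker",(321,259),.165),("sugar",(300,147),.098),("c1",(176,58),.02),("c2",(222,260),.02),("lip",(364,242),.032)):print(nm,onz(im,p,z))
E
```

```text
mill [0.5312 0.4044 0.18  ]
oil [0.4761 0.3286 0.18  ]
shaker [0.5547 0.2765 0.165 ]
sugar [0.5373 0.3409 0.098 ]
c1 [0.4177 0.4173 0.02  ]
c2 [0.4542 0.2242 0.02  ]
lip [0.5989 0.2519 0.032 ]
```

>>> arm_command:
  increments:
    - {"slide": [0,0.001,0.04],"spin": 0,"gripper": 0.5}
    - {"slide": [0,0.001,0.08],"spin": 0,"gripper": 0.5}
    - {"slide": [0,0.001,0.105],"spin": 0,"gripper": 0.5}
    - {"slide": [0,0.001,0.117],"spin": 0,"gripper": 0.5}
    - {"slide": [0,0.001,0.117],"spin": 0,"gripper": 0.5}
  newtons: 40

```text
t: 3.78
tool_pos: [0.5538, 0.2754, 0.1717]
tool_rot: [-2.18, -2.26, 0.004]
contact_force: [0.3, 0.4, -0.5]
opening: 0.0638
grip_force: 0.0
```

>>> arm_command:
  increments:
    - {"slide": [0,0,0],"spin": 0,"gripper": -1}
    - {"slide": [0,0,0],"spin": 0,"gripper": -1}
    - {"slide": [0,0,0],"spin": 0,"gripper": -1}
    - {"slide": [0,0,0],"spin": 0,"gripper": -1}
    - {"slide": [0,0,0],"spin": 0,"gripper": -1}
    - {"slide": [0,0,0],"spin": 0,"gripper": -1}

```text
t: 4.28
tool_pos: [0.5563, 0.2757, 0.1762]
tool_rot: [2.181, 2.259, 0.008]
contact_force: [-1.6, -0.6, 7.4]
opening: 0.0475
grip_force: 41.4
```

>>> arm_command:
  increments:
    - {"slide": [0,0,-0.01],"spin": 0,"gripper": -1}
    - {"slide": [0,0,-0.03],"spin": 0,"gripper": -1}
    - {"slide": [0,0,-0.06],"spin": 0,"gripper": -1}
    - {"slide": [0,0,-0.09],"spin": 0,"gripper": -1}
    - {"slide": [0,0,-0.11],"spin": 0,"gripper": -1}
    - {"slide": [0,0,-0.12],"spin": 0,"gripper": -1}

```text
t: 4.78
tool_pos: [0.5556, 0.2753, 0.2973]
tool_rot: [2.18, 2.258, 0.008]
contact_force: [0.8, 0.7, -1.6]
opening: 0.0474
grip_force: 41.8
```

>>> arm_command:
  increments:
    - {"slide": [-0.015,-0.002,0],"spin": 0,"gripper": -1}
    - {"slide": [-0.045,-0.005,0],"spin": 0,"gripper": -1}
    - {"slide": [-0.08,-0.008,0],"spin": 0,"gripper": -1}
    - {"slide": [-0.115,-0.011,0],"spin": 0,"gripper": -1}
    - {"slide": [-0.15,-0.014,0],"spin": 0,"gripper": -1}
    - {"slide": [-0.185,-0.017,0],"spin": 0,"gripper": -1}
    - {"slide": [-0.22,-0.02,0],"spin": 0,"gripper": -1}
    - {"slide": [-0.255,-0.024,0],"spin": 0,"gripper": -1}

```text
t: 5.45
tool_pos: [0.5382, 0.0172, 0.2907]
tool_rot: [-2.18, -2.258, 0.004]
contact_force: [0.1, 0.4, -2.4]
opening: 0.0475
grip_force: 41.8
```

>>> arm_command:
  increments:
    - {"slide": [-0.035,-0.003,0],"spin": 0,"gripper": -1}
    - {"slide": [-0.07,-0.007,0],"spin": 0,"gripper": -1}
    - {"slide": [-0.105,-0.01,0],"spin": 0,"gripper": -1}
    - {"slide": [-0.14,-0.013,0],"spin": 0,"gripper": -1}
    - {"slide": [-0.175,-0.016,0],"spin": 0,"gripper": -1}
    - {"slide": [-0.21,-0.02,0],"spin": 0,"gripper": -1}
    - {"slide": [-0.245,-0.023,0],"spin": 0,"gripper": -1}
    - {"slide": [-0.28,-0.026,0],"spin": 0,"gripper": -1}

```text
t: 6.12
tool_pos: [0.5218, -0.2631, 0.2906]
tool_rot: [-2.18, -2.257, 0.002]
contact_force: [-0.0, 0.4, -2.7]
opening: 0.0474
grip_force: 41.8
```

>>> arm_command:
  increments:
    - {"slide": [-0.035,-0.003,0],"spin": 0,"gripper": -1}
    - {"slide": [-0.07,-0.007,0],"spin": 0,"gripper": -1}
    - {"slide": [-0.1,-0.01,0],"spin": 0,"gripper": -1}
    - {"slide": [-0.125,-0.012,0],"spin": 0,"gripper": -1}
    - {"slide": [-0.145,-0.014,0],"spin": 0,"gripper": -1}
    - {"slide": [-0.157,-0.015,0],"spin": 0,"gripper": -1}
    - {"slide": [-0.163,-0.016,0],"spin": 0,"gripper": -1}
    - {"slide": [-0.163,-0.016,0],"spin": 0,"gripper": -1}

```text
t: 6.78
tool_pos: [0.5125, -0.4254, 0.2915]
tool_rot: [-2.182, -2.257, 0.0]
contact_force: [-0.6, 0.5, -3.1]
opening: 0.047
grip_force: 41.8
```

```bash
python3 - <<'E'
from h import *
go(.512,-.426,.112,92)
im=grab("wrist");cv2.imwrite("pics/w3.png",im["frame"][:,:,::-1])
E
```

```text
t6.78 tcp [ 0.5125 -0.4254  0.2915] psi 91.95 tilt 0.14 | slide [-0.0008 -0.0003  0.1255] spin -0.05 rows 3.0
```

View pics/w3.png

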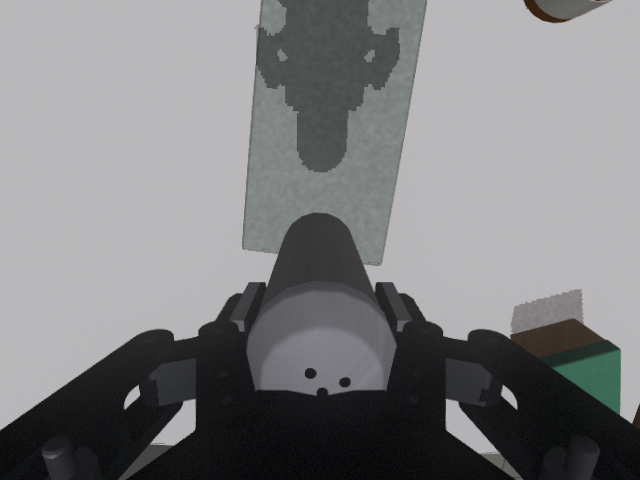

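The wrist view shows the slab's near-end corners at (243,249) and (381,265), its edges running to (262,0) and (427,0), and the shaker held upright in the fingers.

```bash
python3 - <<'E'
from h import *
np.set_printoptions(precision=4,suppress=True)
im=grab("wrist")
a,b,c,d=[onz(im,p,.012) for p in((243,249),(382,265),(262,0),(427,0))];print(a,b,c,d,np.linalg.norm(a-b))
m=(a+b)/2;u=(a-b)[:2];yaw=np.arctan2(-u[1],-u[0]);
ctr=m[:2]+.13*np.array([-np.sin(yaw),np.cos(yaw)]);print(np.degrees(yaw),ctr)
for k in(-85,0,85):print(k,ctr+k/1000*np.array([-np.sin(yaw),np.cos(yaw)]))
E
```

```text
[ 0.4321 -0.4654  0.012 ] [ 0.5798 -0.478   0.012 ] [ 0.4527 -0.2304  0.012 ] [ 0.6019 -0.2244  0.012 ] 0.14815224476298527
-4.865801655068741 [ 0.517  -0.3422]
-85 [ 0.5098 -0.4269]
0 [ 0.517  -0.3422]
85 [ 0.5242 -0.2575]
```

>>> arm_command:
  increments:
    - {"slide": [0,0,0.035],"spin": 0,"gripper": -1}
    - {"slide": [0,0,0.07],"spin": 0,"gripper": -1}
    - {"slide": [0,0,0.095],"spin": 0,"gripper": -1}
    - {"slide": [0,0,0.11],"spin": 0,"gripper": -1}
    - {"slide": [0,0,0.116],"spin": 0,"gripper": -1}
    - {"slide": [0,0,0.119],"spin": 0,"gripper": -1}
    - {"slide": [0,0,0.121],"spin": 0,"gripper": -1}
    - {"slide": [0,0,0.122],"spin": 0,"gripper": -1}

```text
t: 7.55
tool_pos: [0.5143, -0.4255, 0.1731]
tool_rot: [2.179, 2.258, -0.0]
contact_force: [-0.4, 0.2, -2.3]
opening: 0.0475
grip_force: 41.8
```

>>> arm_command:
  increments:
    - {"slide": [0,0,0.0005],"spin": 0,"gripper": -1}
    - {"slide": [0,0,0.001],"spin": 0,"gripper": -1}
    - {"slide": [0,0,0.001],"spin": 0,"gripper": -1}

```text
t: 7.8
tool_pos: [0.5137, -0.4252, 0.171]
tool_rot: [2.181, 2.259, -0.0]
contact_force: [0.2, -0.5, -2.4]
opening: 0.0474
grip_force: 41.8
```

>>> arm_command:
  increments:
    - {"slide": [0,0,0.001],"spin": 0,"gripper": -1}
    - {"slide": [0,0,0.002],"spin": 0,"gripper": -1}
    - {"slide": [0,0,0.003],"spin": 0,"gripper": -1}
    - {"slide": [0,0,0.003],"spin": 0,"gripper": -1}

```text
t: 8.13
tool_pos: [0.5136, -0.4254, 0.1683]
tool_rot: [2.181, 2.259, -0.001]
contact_force: [-1.5, 0.5, 3.1]
opening: 0.0471
grip_force: 42.2
```

>>> arm_command:
  increments:
    - {"slide": [0,0,0],"spin": 0,"gripper": 0.5}
    - {"slide": [0,0,0],"spin": 0,"gripper": 0.5}
    - {"slide": [0,0,0],"spin": 0,"gripper": 0.5}
    - {"slide": [0,0,-0.01],"spin": 0,"gripper": 0.5}
    - {"slide": [0,0,-0.05],"spin": 0,"gripper": 0.5}
    - {"slide": [0,0,-0.09],"spin": 0,"gripper": 0.5}
    - {"slide": [0,0,-0.13],"spin": 0,"gripper": 0.5}

```text
t: 8.72
tool_pos: [0.5131, -0.4245, 0.2982]
tool_rot: [-2.181, -2.259, -0.0]
contact_force: [0.2, -1.1, 0.4]
opening: 0.064
grip_force: 0.0
```

>>> arm_command:
  increments:
    - {"slide": [0.33,0.018,0],"spin": 0,"gripper": 0.5}
    - {"slide": [0.33,0.018,0],"spin": 0,"gripper": 0.5}
    - {"slide": [0.33,0.018,0],"spin": 0,"gripper": 0.5}
    - {"slide": [0.33,0.018,0],"spin": 0,"gripper": 0.5}
    - {"slide": [0.33,0.018,0],"spin": 0,"gripper": 0.5}
    - {"slide": [0.33,0.018,0],"spin": 0,"gripper": 0.5}
    - {"slide": [0.33,0.018,0],"spin": 0,"gripper": 0.5}
    - {"slide": [0.33,0.018,0],"spin": 0,"gripper": 0.5}

```text
t: 9.38
tool_pos: [0.5194, -0.0923, 0.2978]
tool_rot: [2.181, 2.26, 0.001]
contact_force: [1.2, -0.5, -0.4]
opening: 0.0637
grip_force: 0.0
```

>>> arm_command:
  increments:
    - {"slide": [0.33,0.018,0],"spin": 0,"gripper": 0.5}
    - {"slide": [0.33,0.018,0],"spin": 0,"gripper": 0.5}
    - {"slide": [0.33,0.018,0],"spin": 0,"gripper": 0.5}
    - {"slide": [0.33,0.018,0],"spin": 0,"gripper": 0.5}
    - {"slide": [0.33,0.018,0],"spin": 0,"gripper": 0.5}
    - {"slide": [0.33,0.018,0],"spin": 0,"gripper": 0.5}
    - {"slide": [0.33,0.018,0],"spin": 0,"gripper": 0.5}
    - {"slide": [0.33,0.018,0],"spin": 0,"gripper": 0.5}

```text
t: 10.05
tool_pos: [0.5257, 0.2384, 0.2979]
tool_rot: [2.181, 2.261, 0.002]
contact_force: [0.8, 0.7, -0.0]
opening: 0.0641
grip_force: 0.0
```

>>> arm_command:
  increments:
    - {"slide": [0.168,0.01,0],"spin": 0,"gripper": 0.5}
    - {"slide": [0.168,0.01,0],"spin": 0,"gripper": 0.5}
    - {"slide": [0.168,0.01,0],"spin": 0,"gripper": 0.5}
    - {"slide": [0.168,0.01,0],"spin": 0,"gripper": 0.5}
    - {"slide": [0.168,0.01,0],"spin": 0,"gripper": 0.5}
    - {"slide": [0.168,0.01,0],"spin": 0,"gripper": 0.5}
    - {"slide": [0.168,0.01,0],"spin": 0,"gripper": 0.5}

```text
t: 10.63
tool_pos: [0.5301, 0.4042, 0.2971]
tool_rot: [2.181, 2.261, -0.001]
contact_force: [-0.2, 0.8, -0.8]
opening: 0.0636
grip_force: 0.0
```

```bash
python3 - <<'E'
from h import *
go(.531,.4035,.142,92)
im=grab("wrist");cv2.imwrite("pics/w4.png",im["frame"][:,:,::-1])
E
```

```text
t10.63 tcp [0.5301 0.4042 0.2971] psi 92.06 tilt 0.03 | slide [-0.0007  0.0009  0.1011] spin 0.06 rows 2.4
```

View pics/w4.png

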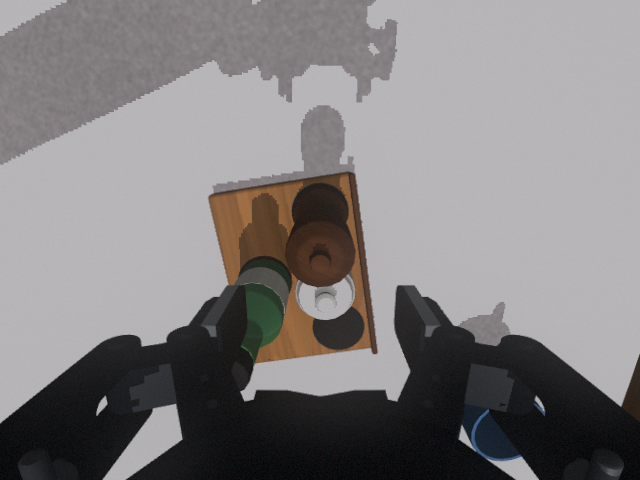

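The mill head is centred between the fingers at (320,253) with its knob at (320,263), and the shaker's empty disc is visible at (338,327).

```bash
python3 - <<'E'
from h import *
np.set_printoptions(precision=4,suppress=True)
im=grab("wrist")
for nm,p,z in(("knob",(320,262.5),.18),("head",(320,253),.162),("sugar",(326,300),.098),("disc",(338.5,327),.02),("c1",(209,196),.02),("lip1",(353,173),.032)):print(nm,onz(im,p,z))
E
```

```text
knob [0.5296 0.4055 0.18  ]
head [0.5296 0.4056 0.162 ]
sugar [0.5367 0.3443 0.098 ]
disc [0.5546 0.2756 0.02  ]
c1 [0.4172 0.4174 0.02  ]
lip1 [0.5595 0.4457 0.032 ]
```

>>> arm_command:
  increments:
    - {"slide": [0,0.001,0.04],"spin": 0,"gripper": 0.5}
    - {"slide": [0,0.001,0.075],"spin": 0,"gripper": 0.5}
    - {"slide": [0,0.001,0.095],"spin": 0,"gripper": 0.5}
    - {"slide": [0,0.001,0.1],"spin": 0,"gripper": 0.5}
    - {"slide": [0,0.001,0.1],"spin": 0,"gripper": 0.5}

```text
t: 11.15
tool_pos: [0.5306, 0.4025, 0.1949]
tool_rot: [-2.183, -2.258, 0.006]
contact_force: [0.5, -0.3, -0.7]
opening: 0.064
grip_force: 0.0
```

>>> arm_command:
  increments:
    - {"slide": [0,0,0],"spin": 0,"gripper": -1}
    - {"slide": [0,0,0],"spin": 0,"gripper": -1}
    - {"slide": [0,0,0],"spin": 0,"gripper": -1}
    - {"slide": [0,0,0],"spin": 0,"gripper": -1}
    - {"slide": [0,0,0],"spin": 0,"gripper": -1}
    - {"slide": [0,0,0],"spin": 0,"gripper": -1}

```text
t: 11.65
tool_pos: [0.5323, 0.405, 0.2]
tool_rot: [2.181, 2.259, 0.007]
contact_force: [-0.5, -0.6, 7.2]
opening: 0.0431
grip_force: 41.3
```

>>> arm_command:
  increments:
    - {"slide": [0,0,-0.01],"spin": 0,"gripper": -1}
    - {"slide": [0,0,-0.03],"spin": 0,"gripper": -1}
    - {"slide": [0,0,-0.06],"spin": 0,"gripper": -1}
    - {"slide": [0,0,-0.095],"spin": 0,"gripper": -1}
    - {"slide": [0,0,-0.125],"spin": 0,"gripper": -1}
    - {"slide": [0,0,-0.145],"spin": 0,"gripper": -1}
    - {"slide": [0,0,-0.15],"spin": 0,"gripper": -1}

```text
t: 12.23
tool_pos: [0.5321, 0.405, 0.3531]
tool_rot: [2.18, 2.259, 0.013]
contact_force: [0.4, 0.6, -0.1]
opening: 0.0431
grip_force: 41.2
```

>>> arm_command:
  increments:
    - {"slide": [-0.015,-0.001,0],"spin": 0,"gripper": -1}
    - {"slide": [-0.045,-0.002,0],"spin": 0,"gripper": -1}
    - {"slide": [-0.08,-0.004,0],"spin": 0,"gripper": -1}
    - {"slide": [-0.115,-0.005,0],"spin": 0,"gripper": -1}
    - {"slide": [-0.15,-0.007,0],"spin": 0,"gripper": -1}
    - {"slide": [-0.185,-0.009,0],"spin": 0,"gripper": -1}
    - {"slide": [-0.22,-0.011,0],"spin": 0,"gripper": -1}
    - {"slide": [-0.255,-0.012,0],"spin": 0,"gripper": -1}

```text
t: 12.9
tool_pos: [0.5266, 0.1467, 0.3438]
tool_rot: [-2.18, -2.258, 0.006]
contact_force: [0.8, 0.4, -1.9]
opening: 0.0431
grip_force: 41.2
```

>>> arm_command:
  increments:
    - {"slide": [-0.035,-0.002,0],"spin": 0,"gripper": -1}
    - {"slide": [-0.07,-0.003,0],"spin": 0,"gripper": -1}
    - {"slide": [-0.105,-0.005,0],"spin": 0,"gripper": -1}
    - {"slide": [-0.14,-0.007,0],"spin": 0,"gripper": -1}
    - {"slide": [-0.175,-0.008,0],"spin": 0,"gripper": -1}
    - {"slide": [-0.21,-0.01,0],"spin": 0,"gripper": -1}
    - {"slide": [-0.245,-0.012,0],"spin": 0,"gripper": -1}
    - {"slide": [-0.28,-0.013,0],"spin": 0,"gripper": -1}

```text
t: 13.57
tool_pos: [0.5232, -0.1331, 0.3439]
tool_rot: [-2.18, -2.257, 0.003]
contact_force: [1.1, -0.6, -2.2]
opening: 0.0434
grip_force: 41.2
```

>>> arm_command:
  increments:
    - {"slide": [-0.035,-0.002,0],"spin": 0,"gripper": -1}
    - {"slide": [-0.065,-0.004,0],"spin": 0,"gripper": -1}
    - {"slide": [-0.09,-0.005,0],"spin": 0,"gripper": -1}
    - {"slide": [-0.11,-0.006,0.02],"spin": 0,"gripper": -1}
    - {"slide": [-0.122,-0.006,0.05],"spin": 0,"gripper": -1}
    - {"slide": [-0.127,-0.006,0.085],"spin": 0,"gripper": -1}
    - {"slide": [-0.127,-0.006,0.11],"spin": 0,"gripper": -1}
    - {"slide": [-0.127,-0.006,0.12],"spin": 0,"gripper": -1}

```text
t: 14.23
tool_pos: [0.5196, -0.2572, 0.2188]
tool_rot: [-2.175, -2.25, 0.004]
contact_force: [-0.3, 0.2, -2.7]
opening: 0.043
grip_force: 41.2
```

```bash
python3 - <<'E'
from h import *
go(.524,-.2575,.138,92);print(status.get_obs()["contact_force"])
E
```

```text
t14.23 tcp [ 0.5196 -0.2572  0.2188] psi 91.94 tilt 0.74 | slide [-0.0007  0.0047  0.0267] spin -0.06 rows 0.7
[-0.3253722   0.18382767 -2.67936068]
```

>>> arm_command:
  increments:
    - {"slide": [0,0.003,0.012],"spin": 0,"gripper": -1}
    - {"slide": [0,0.004,0.019],"spin": 0,"gripper": -1}
    - {"slide": [0,0.004,0.022],"spin": 0,"gripper": -1}
    - {"slide": [0,0.004,0.024],"spin": 0,"gripper": -1}
    - {"slide": [0,0.004,0.025],"spin": 0,"gripper": -1}
    - {"slide": [0,0.004,0.025],"spin": 0,"gripper": -1}

```text
t: 14.73
tool_pos: [0.5281, -0.2585, 0.2032]
tool_rot: [2.18, 2.259, 0.001]
contact_force: [-0.7, -0.5, -1.2]
opening: 0.0433
grip_force: 41.2
```

>>> arm_command:
  increments:
    - {"slide": [0,0,0.004],"spin": 0,"gripper": -1}
    - {"slide": [0,0,0.006],"spin": 0,"gripper": -1}
    - {"slide": [0,0,0.007],"spin": 0,"gripper": -1}
    - {"slide": [0,0,0.008],"spin": 0,"gripper": -1}
    - {"slide": [0,0,0.009],"spin": 0,"gripper": -1}
    - {"slide": [0,0,0.0095],"spin": 0,"gripper": -1}
    - {"slide": [0,0,0.0095],"spin": 0,"gripper": -1}

```text
t: 15.32
tool_pos: [0.5275, -0.2583, 0.1923]
tool_rot: [-2.182, -2.26, 0.0]
contact_force: [0.0, 0.1, -1.4]
opening: 0.0427
grip_force: 41.3
```

>>> arm_command:
  increments:
    - {"slide": [0,0,0.001],"spin": 0,"gripper": -1}
    - {"slide": [0,0,0.0015],"spin": 0,"gripper": -1}
    - {"slide": [0,0,0.0015],"spin": 0,"gripper": -1}
    - {"slide": [0,0,0.0015],"spin": 0,"gripper": -1}

```text
t: 15.65
tool_pos: [0.5277, -0.2586, 0.1921]
tool_rot: [2.181, 2.26, -0.001]
contact_force: [-2.7, 0.8, 5.3]
opening: 0.0434
grip_force: 42.2
```

>>> arm_command:
  increments:
    - {"slide": [0,0,0],"spin": 0,"gripper": 0.5}
    - {"slide": [0,0,0],"spin": 0,"gripper": 0.5}
    - {"slide": [0,0,0],"spin": 0,"gripper": 0.5}
    - {"slide": [0,0,-0.01],"spin": 0,"gripper": 0.5}
    - {"slide": [0,0,-0.045],"spin": 0,"gripper": 0.5}
    - {"slide": [0,0,-0.085],"spin": 0,"gripper": 0.5}
    - {"slide": [0,0,-0.11],"spin": 0,"gripper": 0.5}

```text
t: 16.23
tool_pos: [0.5282, -0.2586, 0.3054]
tool_rot: [2.179, 2.257, 0.002]
contact_force: [0.5, 0.2, 0.3]
opening: 0.0642
grip_force: 0.0
```

>>> arm_command:
  increments:
    - {"slide": [0.33,-0.018,0],"spin": 0,"gripper": 0.1}
    - {"slide": [0.33,-0.018,0],"spin": 0,"gripper": 0.1}
    - {"slide": [0.33,-0.018,0],"spin": 0,"gripper": 0.1}
    - {"slide": [0.33,-0.018,0],"spin": 0,"gripper": 0.1}
    - {"slide": [0.33,-0.018,0],"spin": 0,"gripper": 0.1}
    - {"slide": [0.33,-0.018,0],"spin": 0,"gripper": 0.1}
    - {"slide": [0.33,-0.018,0],"spin": 0,"gripper": 0.1}
    - {"slide": [0.33,-0.018,0],"spin": 0,"gripper": 0.1}

```text
t: 16.9
tool_pos: [0.4973, 0.073, 0.3018]
tool_rot: [2.181, 2.26, 0.002]
contact_force: [0.2, 0.4, 0.4]
opening: 0.0468
grip_force: 0.0
```

>>> arm_command:
  increments:
    - {"slide": [0.257,-0.014,0],"spin": 0,"gripper": 0.1}
    - {"slide": [0.257,-0.014,0],"spin": 0,"gripper": 0.1}
    - {"slide": [0.257,-0.014,0],"spin": 0,"gripper": 0.1}
    - {"slide": [0.257,-0.014,0],"spin": 0,"gripper": 0.1}
    - {"slide": [0.257,-0.014,0],"spin": 0,"gripper": 0.1}
    - {"slide": [0.257,-0.014,0],"spin": 0,"gripper": 0.1}
    - {"slide": [0.257,-0.014,0],"spin": 0,"gripper": 0.1}
    - {"slide": [0.257,-0.014,0],"spin": 0,"gripper": 0.1}

```text
t: 17.57
tool_pos: [0.4742, 0.3296, 0.3013]
tool_rot: [-2.177, -2.265, -0.001]
contact_force: [-0.1, -0.5, 0.5]
opening: 0.0466
grip_force: 0.0
```

```bash
python3 - <<'E'
from h import *
go(.4755,.327,.155,92)
im=grab("wrist");cv2.imwrite("pics/w5.png",im["frame"][:,:,::-1])
print(proj(im,np.array([.4755,.327,.18])))
im=grab("scene");cv2.imwrite("pics/s5.png",im["frame"][150:400,60:460,::-1])
E
```

```text
t17.57 tcp [0.4742 0.3296 0.3013] psi 92.26 tilt 0.02 | slide [-0.0027  0.0012  0.0923] spin 0.26 rows 2.2
[323.25650118 268.01858832]
```

View pics/w5.png

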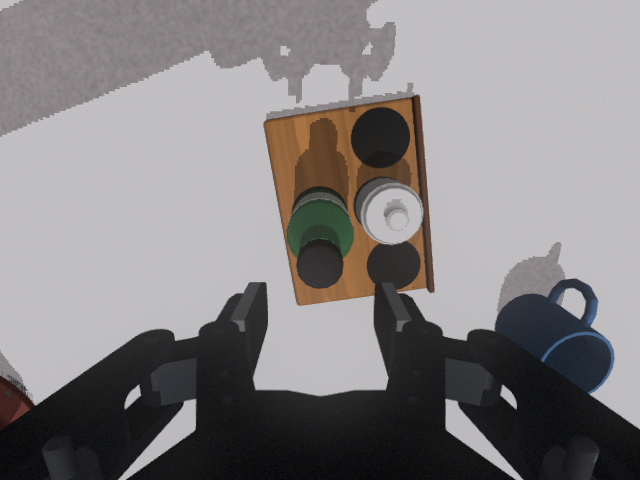

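View pics/s5.png

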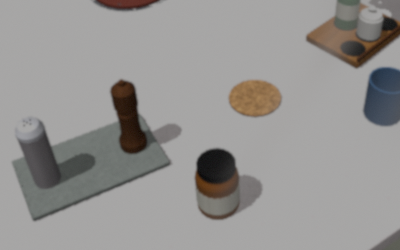

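The wrist view shows the oil cap at (320,264) between the fingers and both empty discs, the mill's at (380,137) and the shaker's at (393,265). The scene crop shows the shaker and mill upright on the slab.

```bash
python3 - <<'E'
from h import *
np.set_printoptions(precision=4,suppress=True)
im=grab("wrist")
for nm,p,z in(("cap",(320,264),.18),("sugar",(398,217),.098),("discS",(393.5,264.5),.02),("discM",(380.5,137.5),.02)):print(nm,onz(im,p,z))
E
```

```text
cap [0.4742 0.3267 0.18  ]
sugar [0.5363 0.3401 0.098 ]
discS [0.5547 0.2732 0.02  ]
discM [0.5304 0.4032 0.02  ]
```

>>> arm_command:
  increments:
    - {"slide": [-0.0015,0.0005,0.035],"spin": 0,"gripper": 0.1}
    - {"slide": [-0.0015,0.0005,0.07],"spin": 0,"gripper": 0.1}
    - {"slide": [-0.0015,0.0005,0.087],"spin": 0,"gripper": 0.1}
    - {"slide": [-0.0015,0.0005,0.092],"spin": 0,"gripper": 0.1}
    - {"slide": [-0.0015,0.0005,0.092],"spin": 0,"gripper": 0.1}

```text
t: 18.13
tool_pos: [0.4751, 0.3239, 0.2072]
tool_rot: [-2.184, -2.257, 0.005]
contact_force: [-0.4, -0.1, -0.4]
opening: 0.0471
grip_force: 0.0
```

>>> arm_command:
  increments:
    - {"slide": [0,0,0],"spin": 0,"gripper": -1}
    - {"slide": [0,0,0],"spin": 0,"gripper": -1}
    - {"slide": [0,0,0],"spin": 0,"gripper": -1}
    - {"slide": [0,0,0],"spin": 0,"gripper": -1}
    - {"slide": [0,0,0],"spin": 0,"gripper": -1}
    - {"slide": [0,0,0],"spin": 0,"gripper": -1}
  newtons: 50

```text
t: 18.63
tool_pos: [0.4764, 0.3261, 0.2112]
tool_rot: [2.181, 2.259, 0.005]
contact_force: [0.0, -2.1, 6.4]
opening: 0.0269
grip_force: 50.5
```

>>> arm_command:
  increments:
    - {"slide": [0,0,-0.01],"spin": 0,"gripper": -1}
    - {"slide": [0,0,-0.03],"spin": 0,"gripper": -1}
    - {"slide": [0,0,-0.065],"spin": 0,"gripper": -1}
    - {"slide": [0,0,-0.1],"spin": 0,"gripper": -1}
    - {"slide": [0,0,-0.135],"spin": 0,"gripper": -1}
    - {"slide": [0,0,-0.165],"spin": 0,"gripper": -1}
    - {"slide": [0,0,-0.185],"spin": 0,"gripper": -1}
    - {"slide": [0,0,-0.195],"spin": 0,"gripper": -1}

```text
t: 19.3
tool_pos: [0.4755, 0.3261, 0.4076]
tool_rot: [2.181, 2.26, 0.007]
contact_force: [0.7, -0.1, -3.0]
opening: 0.0268
grip_force: 50.0
```

>>> arm_command:
  increments:
    - {"slide": [-0.015,0,0],"spin": 0,"gripper": -1}
    - {"slide": [-0.045,0.001,0],"spin": 0,"gripper": -1}
    - {"slide": [-0.08,0.002,0],"spin": 0,"gripper": -1}
    - {"slide": [-0.115,0.003,0],"spin": 0,"gripper": -1}
    - {"slide": [-0.15,0.004,0],"spin": 0,"gripper": -1}
    - {"slide": [-0.185,0.005,0],"spin": 0,"gripper": -1}
    - {"slide": [-0.22,0.006,0],"spin": 0,"gripper": -1}
    - {"slide": [-0.255,0.007,0],"spin": 0,"gripper": -1}

```text
t: 19.97
tool_pos: [0.4903, 0.0692, 0.4011]
tool_rot: [-2.18, -2.258, 0.005]
contact_force: [0.7, 0.1, -3.4]
opening: 0.0272
grip_force: 49.9
```

>>> arm_command:
  increments:
    - {"slide": [-0.035,0.001,0],"spin": 0,"gripper": -1}
    - {"slide": [-0.07,0.002,0],"spin": 0,"gripper": -1}
    - {"slide": [-0.105,0.003,0],"spin": 0,"gripper": -1}
    - {"slide": [-0.14,0.004,0],"spin": 0,"gripper": -1}
    - {"slide": [-0.175,0.005,0],"spin": 0,"gripper": -1}
    - {"slide": [-0.21,0.006,0],"spin": 0,"gripper": -1}
    - {"slide": [-0.245,0.007,0],"spin": 0,"gripper": -1}
    - {"slide": [-0.28,0.008,0],"spin": 0,"gripper": -1}

```text
t: 20.63
tool_pos: [0.5081, -0.2101, 0.401]
tool_rot: [-2.179, -2.257, 0.002]
contact_force: [1.4, 0.0, -2.7]
opening: 0.027
grip_force: 49.9
```

>>> arm_command:
  increments:
    - {"slide": [-0.035,0.001,0],"spin": 0,"gripper": -1}
    - {"slide": [-0.065,0.002,0],"spin": 0,"gripper": -1}
    - {"slide": [-0.09,0.003,0],"spin": 0,"gripper": -1}
    - {"slide": [-0.11,0.003,0],"spin": 0,"gripper": -1}
    - {"slide": [-0.125,0.003,0],"spin": 0,"gripper": -1}
    - {"slide": [-0.132,0.003,0],"spin": 0,"gripper": -1}
    - {"slide": [-0.134,0.003,0],"spin": 0,"gripper": -1}
    - {"slide": [-0.134,0.003,0],"spin": 0,"gripper": -1}

```text
t: 21.3
tool_pos: [0.5168, -0.3419, 0.4029]
tool_rot: [-2.181, -2.259, -0.001]
contact_force: [-0.4, 0.1, -4.1]
opening: 0.027
grip_force: 49.9
```

```bash
python3 - <<'E'
from h import *
go(.5195,-.342,.149,92)
im=grab("wrist");cv2.imwrite("pics/w6.png",im["frame"][:,:,::-1])
E
```

```text
t21.30 tcp [ 0.5168 -0.3419  0.4029] psi 92.02 tilt 0.12 | slide [-0.0005  0.0029  0.1999] spin 0.02 rows 4.8
```

View pics/w6.png

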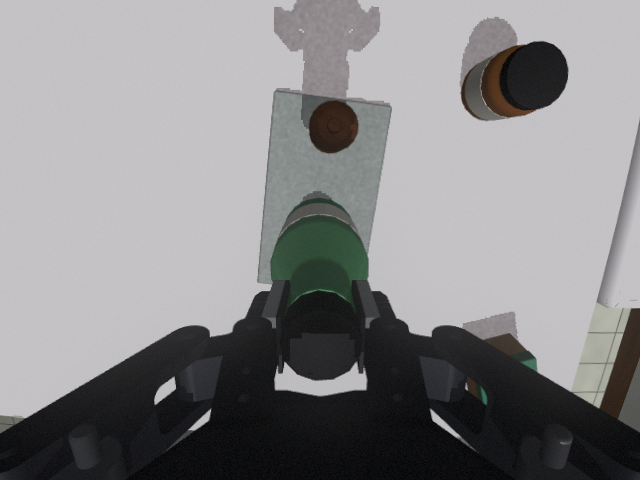

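The bottle hangs upright over the middle of the slab. The mill stands at (334,126) on the slab, whose far corners are (276,90) and (391,105).

>>> arm_command:
  increments:
    - {"slide": [0,0.001,0.03],"spin": 0,"gripper": -1}
    - {"slide": [0,0.001,0.065],"spin": 0,"gripper": -1}
    - {"slide": [0,0.002,0.1],"spin": 0,"gripper": -1}
    - {"slide": [0,0.002,0.135],"spin": 0,"gripper": -1}
    - {"slide": [0,0.002,0.165],"spin": 0,"gripper": -1}
    - {"slide": [0,0.002,0.185],"spin": 0,"gripper": -1}
    - {"slide": [0,0.002,0.192],"spin": 0,"gripper": -1}
    - {"slide": [0,0.002,0.195],"spin": 0,"gripper": -1}

```text
t: 22.02
tool_pos: [0.5186, -0.3405, 0.2071]
tool_rot: [-2.178, -2.259, -0.0]
contact_force: [0.2, 1.1, -2.8]
opening: 0.0272
grip_force: 49.9
```

>>> arm_command:
  increments:
    - {"slide": [0,0,0.001],"spin": 0,"gripper": -1}
    - {"slide": [0,0,0.002],"spin": 0,"gripper": -1}
    - {"slide": [0,0,0.0035],"spin": 0,"gripper": -1}
    - {"slide": [0,0,0.005],"spin": 0,"gripper": -1}
    - {"slide": [0,0,0.005],"spin": 0,"gripper": -1}

```text
t: 22.43
tool_pos: [0.5193, -0.3424, 0.2048]
tool_rot: [2.181, 2.259, 0.0]
contact_force: [-0.1, -0.5, -4.1]
opening: 0.027
grip_force: 49.9
```

>>> arm_command:
  increments:
    - {"slide": [0,0,0.001],"spin": 0,"gripper": -1}
    - {"slide": [0,0,0.002],"spin": 0,"gripper": -1}
    - {"slide": [0,0,0.0025],"spin": 0,"gripper": -1}
    - {"slide": [0,0,0.0025],"spin": 0,"gripper": -1}

```text
t: 22.77
tool_pos: [0.5194, -0.3426, 0.2032]
tool_rot: [2.181, 2.259, -0.0]
contact_force: [-2.7, 1.2, 4.7]
opening: 0.0267
grip_force: 51.0
```

>>> arm_command:
  increments:
    - {"slide": [0,0,0],"spin": 0,"gripper": 0.3}
    - {"slide": [0,0,0],"spin": 0,"gripper": 0.3}
    - {"slide": [0,0,0],"spin": 0,"gripper": 0.3}
    - {"slide": [0,0,-0.01],"spin": 0,"gripper": 0.3}
    - {"slide": [0,0,-0.04],"spin": 0,"gripper": 0.3}
    - {"slide": [0,0,-0.08],"spin": 0,"gripper": 0.3}
    - {"slide": [0,0,-0.1],"spin": 0,"gripper": 0.3}
    - {"slide": [0,0,-0.1],"spin": 0,"gripper": 0.3}

```text
t: 23.43
tool_pos: [0.521, -0.3437, 0.3098]
tool_rot: [2.173, 2.251, 0.001]
contact_force: [-0.0, 0.1, 1.9]
opening: 0.0556
grip_force: 0.0
```

>>> arm_command:
  increments:
    - {"slide": [0.33,0.02,0],"spin": 0,"gripper": 0.8}
    - {"slide": [0.33,0.02,0],"spin": 0,"gripper": 0.8}
    - {"slide": [0.33,0.02,0],"spin": 0,"gripper": 0.8}
    - {"slide": [0.33,0.02,0],"spin": 0,"gripper": 0.8}
    - {"slide": [0.33,0.02,0],"spin": 0,"gripper": 0.8}
    - {"slide": [0.33,0.02,0],"spin": 0,"gripper": 0.8}
    - {"slide": [0.33,0.02,0],"spin": 0,"gripper": 0.8}
    - {"slide": [0.33,0.02,0],"spin": 0,"gripper": 0.8}

```text
t: 24.1
tool_pos: [0.5268, -0.0094, 0.3014]
tool_rot: [-2.182, -2.26, -0.001]
contact_force: [-0.1, -0.3, -0.0]
opening: 0.0766
grip_force: 0.0
```

>>> arm_command:
  increments:
    - {"slide": [0.33,0.02,0],"spin": 57,"gripper": 0.8}
    - {"slide": [0.33,0.02,0],"spin": 57,"gripper": 0.8}
    - {"slide": [0.33,0.02,0],"spin": 57,"gripper": 0.8}
    - {"slide": [0.33,0.02,0],"spin": 57,"gripper": 0.8}
    - {"slide": [0.33,0.02,0],"spin": 57,"gripper": 0.8}
    - {"slide": [0.33,0.02,0],"spin": 57,"gripper": 0.8}
    - {"slide": [0.33,0.02,0],"spin": 57,"gripper": 0.8}
    - {"slide": [0.33,0.02,0],"spin": 57,"gripper": 0.8}

```text
t: 24.77
tool_pos: [0.5348, 0.2969, 0.3013]
tool_rot: [2.962, 1.047, -0.0]
contact_force: [0.9, -0.0, -0.2]
opening: 0.0767
grip_force: 0.0
```

>>> arm_command:
  increments:
    - {"slide": [0,0,0.03],"spin": 24,"gripper": 0.8}
    - {"slide": [0,0,0.06],"spin": 24,"gripper": 0.8}
    - {"slide": [0,0,0.06],"spin": 24,"gripper": 0.8}
    - {"slide": [0,0,0.06],"spin": 24,"gripper": 0.8}
    - {"slide": [0,0,0.06],"spin": 24,"gripper": 0.8}
    - {"slide": [0,0,0.06],"spin": 24,"gripper": 0.8}

```text
t: 25.27
tool_pos: [0.5353, 0.2951, 0.2414]
tool_rot: [-3.113, -0.419, 0.0]
contact_force: [0.4, -0.6, -0.0]
opening: 0.0767
grip_force: 0.0
```

```bash
python3 - <<'E'
from h import *
go(.537,.339,.053,11)
im=grab("wrist");cv2.imwrite("pics/w7.png",im["frame"][:,:,::-1]);print(proj(im,np.array([.537,.339,.098])))
print(status.get_obs()["opening"])
im=grab("scene");cv2.imwrite("pics/s7.png",im["frame"][:,:,::-1])
E
```

```text
t25.27 tcp [0.5353 0.2951 0.2414] psi 15.34 tilt 0.00 | slide [ 0.0133 -0.0419  0.1344] spin 4.34 rows 3.4
[254.44386517 231.2963283 ]
0.07681621850618381
```

View pics/w7.png

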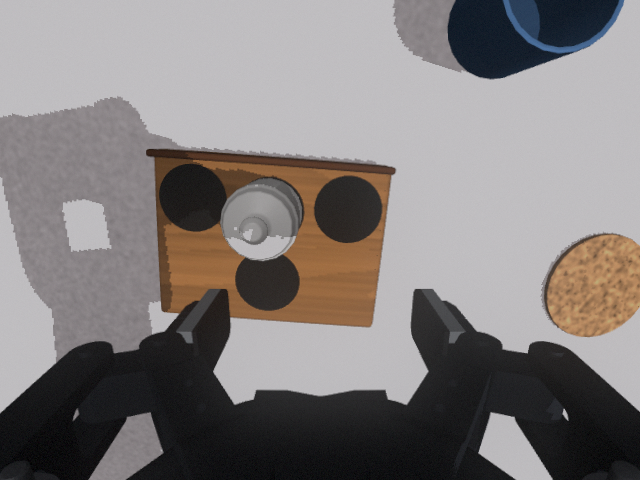

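View pics/s7.png

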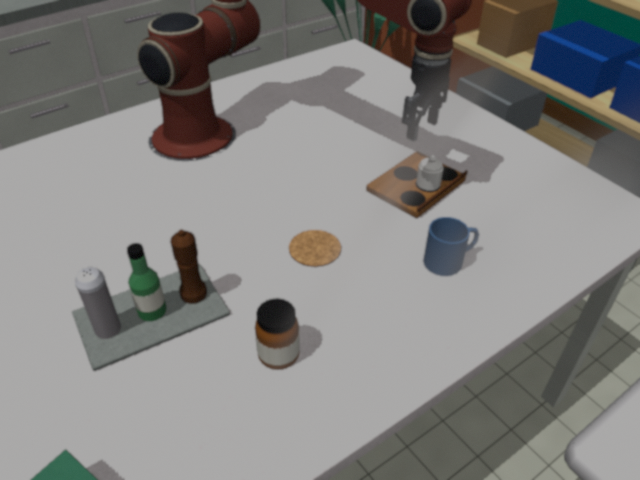

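All three stand upright on the slab. In the wrist view the sugar knob is at (255,229), within 2 px of prediction, and the empty discs are at (193,197), (348,209) and (267,281).

```bash
python3 - <<'E'
from h import *
np.set_printoptions(precision=4,suppress=True)
im=grab("wrist");g=cv2.cvtColor(im["frame"],cv2.COLOR_RGB2HSV)[...,2]
m=(g<45);m[:,:150]=0;m[:,395:]=0;m[:155]=0;m[312:]=0
for c in big(m)[:6]:
    P=np.array([onz(im,p,.02) for p in c[:,0]]);e=cv2.fitEllipse((P[:,:2]*1000).astype(np.float32));print(cv2.contourArea(c),e)
for nm,p in(("M",(193,197)),("S",(348,209.5)),("O",(267.5,281))):print(nm,onz(im,p,.02))
print("knob",onz(im,(255,229),.098))
E
```

```text
3351.5 ((528.9752197265625, 406.65460205078125), (55.78840637207031, 56.650489807128906), 70.02825927734375)
1118.5 ((556.46533203125, 289.686767578125), (27.067968368530273, 42.90488052368164), 80.80541229248047)
292.5 ((439.6700134277344, 365.58782958984375), (16.837482452392578, 26.758590698242188), 72.6344985961914)
52.0 ((427.7235107421875, 391.84954833984375), (5.045044898986816, 13.998469352722168), 55.70302963256836)
8.0 ((547.3641967773438, 274.07562255859375), (2.0375092029571533, 4.691334247589111), 15.106414794921875)
4.0 ((567.9495239257812, 270.487060546875), (2.152853012084961, 2.2092394828796387), 148.00132751464844)
M [0.5302 0.4061 0.02  ]
S [0.5544 0.2762 0.02  ]
O [0.4728 0.3276 0.02  ]
knob [0.5388 0.3391 0.098 ]
```

>>> arm_command:
  increments:
    - {"slide": [0.013,-0.042,0],"spin": 4.3,"gripper": 0.8}
    - {"slide": [0.013,-0.042,0],"spin": 4.3,"gripper": 0.8}
    - {"slide": [0.013,-0.042,0],"spin": 4.3,"gripper": 0.8}
    - {"slide": [0.013,-0.042,0.04],"spin": 4.3,"gripper": 0.8}
    - {"slide": [0.013,-0.042,0.08],"spin": 4.3,"gripper": 0.8}
    - {"slide": [0.013,-0.042,0.1],"spin": 4.3,"gripper": 0.8}
    - {"slide": [0.013,-0.042,0.1],"spin": 4.3,"gripper": 0.8}
  newtons: 40

```text
t: 26.0
tool_pos: [0.5334, 0.3366, 0.1348]
tool_rot: [3.123, 0.3, -0.017]
contact_force: [-0.2, -0.5, -1.5]
opening: 0.077
grip_force: 0.0
```

```bash
python3 -c "
from h import *
go(.537,.339,.053,11)"
```

```text
t26.00 tcp [0.5334 0.3366 0.1348] psi 10.97 tilt 0.67 | slide [ 0.0043 -0.0018  0.0278] spin -0.03 rows 0.7
```

>>> arm_command:
  increments:
    - {"slide": [0.001,0,0.015],"spin": 0,"gripper": 0.8}
    - {"slide": [0.001,0,0.027],"spin": 0,"gripper": 0.8}
    - {"slide": [0.001,0,0.034],"spin": 0,"gripper": 0.8}
    - {"slide": [0.001,0,0.034],"spin": 0,"gripper": 0.8}
    - {"slide": [0.001,0,0.034],"spin": 0,"gripper": 0.8}

```text
t: 26.42
tool_pos: [0.5381, 0.3392, 0.1079]
tool_rot: [-3.127, -0.3, -0.001]
contact_force: [-0.1, -0.1, 0.5]
opening: 0.0767
grip_force: 0.0
```

>>> arm_command:
  increments:
    - {"slide": [0,0,0],"spin": 0,"gripper": -1}
    - {"slide": [0,0,0],"spin": 0,"gripper": -1}
    - {"slide": [0,0,0],"spin": 0,"gripper": -1}
    - {"slide": [0,0,0],"spin": 0,"gripper": -1}
    - {"slide": [0,0,0],"spin": 0,"gripper": -1}
    - {"slide": [0,0,0],"spin": 0,"gripper": -1}

```text
t: 26.92
tool_pos: [0.5386, 0.3397, 0.1091]
tool_rot: [-3.126, -0.3, -0.004]
contact_force: [-0.5, 0.6, 4.9]
opening: 0.0543
grip_force: 44.3
```

>>> arm_command:
  increments:
    - {"slide": [0,0,-0.01],"spin": 0,"gripper": -1}
    - {"slide": [0,0,-0.03],"spin": 0,"gripper": -1}
    - {"slide": [0,0,-0.06],"spin": 0,"gripper": -1}
    - {"slide": [0,0,-0.09],"spin": 0,"gripper": -1}
    - {"slide": [0,0,-0.115],"spin": 0,"gripper": -1}
    - {"slide": [0,0,-0.12],"spin": 0,"gripper": -1}

```text
t: 27.42
tool_pos: [0.5393, 0.3399, 0.2329]
tool_rot: [-3.125, -0.3, -0.011]
contact_force: [0.9, 0.8, -1.5]
opening: 0.0543
grip_force: 43.6
```

>>> arm_command:
  increments:
    - {"slide": [-0.003,0.015,0],"spin": 0,"gripper": -1}
    - {"slide": [-0.008,0.045,0],"spin": 0,"gripper": -1}
    - {"slide": [-0.014,0.08,0],"spin": 0,"gripper": -1}
    - {"slide": [-0.02,0.115,0],"spin": 0,"gripper": -1}
    - {"slide": [-0.026,0.15,0],"spin": 0,"gripper": -1}
    - {"slide": [-0.032,0.185,0],"spin": 0,"gripper": -1}
    - {"slide": [-0.038,0.215,0],"spin": 0,"gripper": -1}
    - {"slide": [-0.042,0.24,0],"spin": 0,"gripper": -1}

```text
t: 28.08
tool_pos: [0.5401, 0.0927, 0.2241]
tool_rot: [3.127, 0.298, -0.009]
contact_force: [1.0, 0.6, -2.0]
opening: 0.0539
grip_force: 43.5
```

>>> arm_command:
  increments:
    - {"slide": [-0.004,0.025,0],"spin": 0,"gripper": -1}
    - {"slide": [-0.008,0.045,0],"spin": 0,"gripper": -1}
    - {"slide": [-0.011,0.063,0],"spin": 0,"gripper": -1}
    - {"slide": [-0.013,0.075,0],"spin": 0,"gripper": -1}
    - {"slide": [-0.014,0.081,0],"spin": 0,"gripper": -1}
    - {"slide": [-0.014,0.083,0],"spin": 0,"gripper": -1}
    - {"slide": [-0.014,0.083,0],"spin": 0,"gripper": -1}

```text
t: 28.67
tool_pos: [0.5438, 0.0114, 0.2265]
tool_rot: [-3.127, -0.299, 0.002]
contact_force: [0.2, -0.2, -1.7]
opening: 0.0543
grip_force: 43.5
```

```bash
python3 - <<'E'
from h import *
go(.545,.012,.041,11)
im=grab("wrist");cv2.imwrite("pics/w8.png",im["frame"][:,:,::-1])
print(proj(im,np.array([.545,.012,.006])))
E
```

```text
t28.67 tcp [0.5438 0.0114 0.2265] psi 10.94 tilt 0.09 | slide [ 0.0015 -0.0003  0.1315] spin -0.06 rows 3.2
[320.35495955 223.00840855]
```

View pics/w8.png

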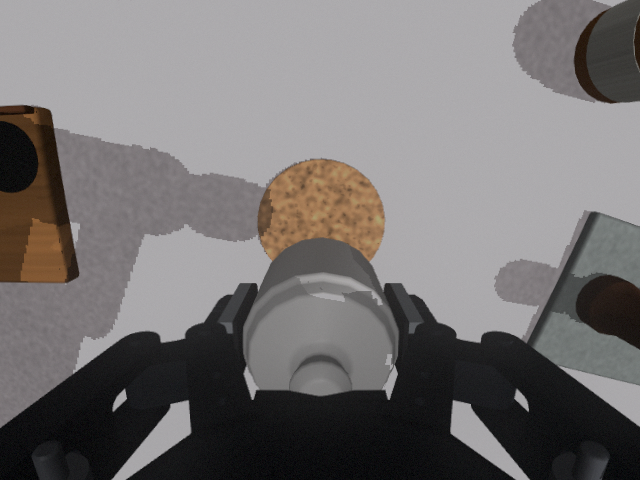

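The sugar is held upright. The coaster spans columns 258–385 with its top at row 158, so its centre is about (321,222), against a predicted (320,223).

>>> arm_command:
  increments:
    - {"slide": [0.001,0,0.03],"spin": 0,"gripper": -1}
    - {"slide": [0.001,0,0.065],"spin": 0,"gripper": -1}
    - {"slide": [0.001,0,0.095],"spin": 0,"gripper": -1}
    - {"slide": [0.001,0,0.115],"spin": 0,"gripper": -1}
    - {"slide": [0.001,0,0.123],"spin": 0,"gripper": -1}
    - {"slide": [0.001,0,0.126],"spin": 0,"gripper": -1}
    - {"slide": [0.001,0,0.127],"spin": 0,"gripper": -1}
    - {"slide": [0.001,0,0.128],"spin": 0,"gripper": -1}

```text
t: 29.38
tool_pos: [0.5465, 0.0118, 0.1012]
tool_rot: [3.127, 0.301, 0.005]
contact_force: [0.4, 0.5, -1.6]
opening: 0.0542
grip_force: 43.5
```

>>> arm_command:
  increments:
    - {"slide": [0,0,0.001],"spin": 0,"gripper": -1}
    - {"slide": [0,0,0.002],"spin": 0,"gripper": -1}
    - {"slide": [0,0,0.003],"spin": 0,"gripper": -1}
    - {"slide": [0,0,0.003],"spin": 0,"gripper": -1}

```text
t: 29.72
tool_pos: [0.5454, 0.0115, 0.0969]
tool_rot: [3.127, 0.3, 0.001]
contact_force: [-0.3, 0.7, -1.6]
opening: 0.0542
grip_force: 43.5
```

>>> arm_command:
  increments:
    - {"slide": [0,0,0.001],"spin": 0,"gripper": -1}
    - {"slide": [0,0,0.002],"spin": 0,"gripper": -1}
    - {"slide": [0,0,0.002],"spin": 0,"gripper": -1}
    - {"slide": [0,0,0.002],"spin": 0,"gripper": -1}

```text
t: 30.05
tool_pos: [0.5454, 0.0115, 0.0951]
tool_rot: [3.127, 0.3, 0.0]
contact_force: [-2.5, 0.7, 3.6]
opening: 0.0544
grip_force: 44.0
```

>>> arm_command:
  increments:
    - {"slide": [0,0,0],"spin": 0,"gripper": 0.8}
    - {"slide": [0,0,0],"spin": 0,"gripper": 0.8}
    - {"slide": [0,0,0],"spin": 0,"gripper": 0.8}
    - {"slide": [0,0,-0.01],"spin": 0,"gripper": 0.8}
    - {"slide": [0,0,-0.05],"spin": 0,"gripper": 0.8}
    - {"slide": [0,0,-0.09],"spin": 0,"gripper": 0.8}
    - {"slide": [0,0,-0.13],"spin": 0,"gripper": 0.8}
    - {"slide": [0,0,-0.17],"spin": 0,"gripper": 0.8}

```text
t: 30.72
tool_pos: [0.5448, 0.0117, 0.267]
tool_rot: [3.127, 0.3, 0.001]
contact_force: [0.7, 0.6, 0.3]
opening: 0.0766
grip_force: 0.0
```

>>> arm_command:
  increments:
    - {"slide": [-0.069,0.262,-0.03],"spin": -56,"gripper": 0.5}
    - {"slide": [-0.069,0.262,-0.03],"spin": -56,"gripper": 0.5}
    - {"slide": [-0.069,0.262,-0.03],"spin": -56,"gripper": 0.5}
    - {"slide": [-0.069,0.262,-0.03],"spin": -56,"gripper": 0.5}
    - {"slide": [-0.069,0.262,-0.03],"spin": -56,"gripper": 0.5}
    - {"slide": [-0.069,0.262,-0.03],"spin": -56,"gripper": 0.5}
    - {"slide": [-0.069,0.262,-0.03],"spin": -56,"gripper": 0.5}
    - {"slide": [-0.069,0.262,-0.03],"spin": -56,"gripper": 0.5}

```text
t: 31.38
tool_pos: [0.5265, -0.2647, 0.2966]
tool_rot: [2.647, 1.684, -0.001]
contact_force: [-0.2, 0.4, 0.6]
opening: 0.0637
grip_force: 0.0
```

>>> arm_command:
  increments:
    - {"slide": [0,0,0],"spin": -25,"gripper": 0.5}
    - {"slide": [0,0,0],"spin": -25,"gripper": 0.5}
    - {"slide": [0,0,0],"spin": -25,"gripper": 0.5}
    - {"slide": [0,0,0],"spin": -25,"gripper": 0.5}
    - {"slide": [0,0,0],"spin": -25,"gripper": 0.5}
    - {"slide": [0,0,0],"spin": -25,"gripper": 0.5}

```text
t: 31.88
tool_pos: [0.5272, -0.2587, 0.295]
tool_rot: [2.225, 2.217, 0.0]
contact_force: [-0.6, 0.4, 0.0]
opening: 0.0643
grip_force: 0.0
```

```bash
python3 - <<'E'
from h import *
np.set_printoptions(precision=4,suppress=True)
go(.5277,-.2586,.138,92)
ims=[grab("scene"),grab("side")]
for im in ims:
    hsv=cv2.cvtColor(im["frame"],cv2.COLOR_RGB2HSV).astype(int)
    print("coaster px",proj(im,np.array([.545,.0115,.006])),"knob px",proj(im,np.array([.545,.0115,.084])))
v=np.hstack([cv2.resize(ims[0]["frame"][180:300,250:390],(400,343)),cv2.resize(ims[1]["frame"][180:300,260:400],(400,343))])
cv2.imwrite("pics/v9.png",v[:,:,::-1])
E
```

```text
t31.88 tcp [ 0.5272 -0.2587  0.295 ] psi 89.81 tilt 0.04 | slide [0.0002 0.0004 0.103 ] spin -2.19 rows 2.5
coaster px [315.2319 246.3961] knob px [315.3017 217.6598]
coaster px [332.2676 256.0144] knob px [331.6663 221.3882]
```

View pics/v9.png

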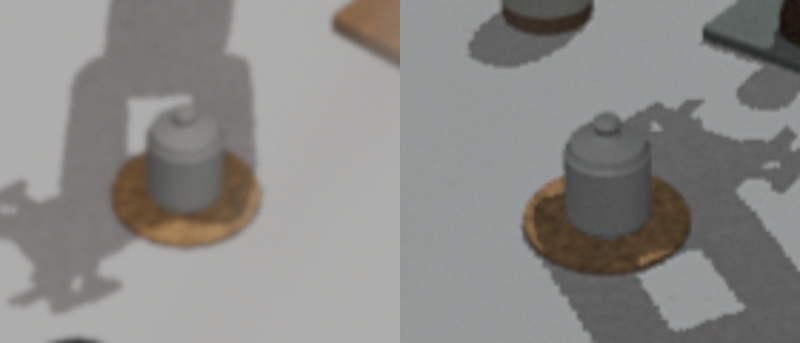

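The sugar jar stands upright and within about 2 mm of the coaster's centre in both views (scene: jar 184 against coaster 187; side: both about 607).

>>> arm_command:
  increments:
    - {"slide": [0,0.0005,0.035],"spin": -2.2,"gripper": 0.5}
    - {"slide": [0,0.0005,0.075],"spin": -2.2,"gripper": 0.5}
    - {"slide": [0,0.0005,0.098],"spin": -2.2,"gripper": 0.5}
    - {"slide": [0,0.0005,0.105],"spin": -2.2,"gripper": 0.5}
    - {"slide": [0,0.0005,0.105],"spin": -2.2,"gripper": 0.5}
  newtons: 40

```text
t: 32.4
tool_pos: [0.5265, -0.2579, 0.1867]
tool_rot: [-2.177, -2.258, 0.002]
contact_force: [-0.4, -0.6, 1.6]
opening: 0.0643
grip_force: 0.0
```

>>> arm_command:
  increments:
    - {"slide": [0,0,0],"spin": 0,"gripper": -1}
    - {"slide": [0,0,0],"spin": 0,"gripper": -1}
    - {"slide": [0,0,0],"spin": 0,"gripper": -1}
    - {"slide": [0,0,0],"spin": 0,"gripper": -1}
    - {"slide": [0,0,0],"spin": 0,"gripper": -1}
    - {"slide": [0,0,0],"spin": 0,"gripper": -1}

```text
t: 32.9
tool_pos: [0.5288, -0.2595, 0.1921]
tool_rot: [2.177, 2.259, 0.001]
contact_force: [0.1, -0.7, 7.2]
opening: 0.0427
grip_force: 41.1
```

```bash
python3 -c "
from h import *
go(.5323,.405,.146,92)"
```

```text
t32.90 tcp [ 0.5288 -0.2595  0.1921] psi 92.11 tilt 0.25 | slide [ 0.6639  0.028  -0.0095] spin 0.11 rows 15.9
```

>>> arm_command:
  increments:
    - {"slide": [0,0,-0.01],"spin": 0,"gripper": -1}
    - {"slide": [0,0,-0.03],"spin": 0,"gripper": -1}
    - {"slide": [0,0,-0.06],"spin": 0,"gripper": -1}
    - {"slide": [0,0,-0.09],"spin": 0,"gripper": -1}
    - {"slide": [0,0,-0.115],"spin": 0,"gripper": -1}
    - {"slide": [0,0,-0.13],"spin": 0,"gripper": -1}

```text
t: 33.4
tool_pos: [0.5282, -0.259, 0.3235]
tool_rot: [2.177, 2.259, 0.001]
contact_force: [0.2, -0.2, -1.7]
opening: 0.0432
grip_force: 41.2
```

>>> arm_command:
  increments:
    - {"slide": [0.015,0.001,0],"spin": 0,"gripper": -1}
    - {"slide": [0.045,0.002,0],"spin": 0,"gripper": -1}
    - {"slide": [0.08,0.004,0],"spin": 0,"gripper": -1}
    - {"slide": [0.115,0.005,0],"spin": 0,"gripper": -1}
    - {"slide": [0.15,0.007,0],"spin": 0,"gripper": -1}
    - {"slide": [0.185,0.008,0],"spin": 0,"gripper": -1}
    - {"slide": [0.22,0.01,0],"spin": 0,"gripper": -1}
    - {"slide": [0.255,0.011,0],"spin": 0,"gripper": -1}

```text
t: 34.07
tool_pos: [0.5281, -0.001, 0.3179]
tool_rot: [-2.178, -2.261, 0.002]
contact_force: [-0.5, 0.6, -2.4]
opening: 0.0433
grip_force: 41.3
```

>>> arm_command:
  increments:
    - {"slide": [0.035,0.001,0],"spin": 0,"gripper": -1}
    - {"slide": [0.07,0.003,0],"spin": 0,"gripper": -1}
    - {"slide": [0.105,0.004,0],"spin": 0,"gripper": -1}
    - {"slide": [0.14,0.006,0],"spin": 0,"gripper": -1}
    - {"slide": [0.175,0.007,0],"spin": 0,"gripper": -1}
    - {"slide": [0.21,0.009,0],"spin": 0,"gripper": -1}
    - {"slide": [0.245,0.01,0],"spin": 0,"gripper": -1}
    - {"slide": [0.28,0.012,0],"spin": 0,"gripper": -1}

```text
t: 34.73
tool_pos: [0.5292, 0.2789, 0.3178]
tool_rot: [-2.178, -2.262, 0.004]
contact_force: [0.5, -0.2, -1.4]
opening: 0.0431
grip_force: 41.2
```

>>> arm_command:
  increments:
    - {"slide": [0.035,0.002,0],"spin": 0,"gripper": -1}
    - {"slide": [0.065,0.003,0],"spin": 0,"gripper": -1}
    - {"slide": [0.09,0.004,0],"spin": 0,"gripper": -1}
    - {"slide": [0.11,0.005,0],"spin": 0,"gripper": -1}
    - {"slide": [0.122,0.005,0],"spin": 0,"gripper": -1}
    - {"slide": [0.128,0.005,0],"spin": 0,"gripper": -1}
    - {"slide": [0.129,0.005,0],"spin": 0,"gripper": -1}
    - {"slide": [0.129,0.005,0],"spin": 0,"gripper": -1}

```text
t: 35.4
tool_pos: [0.5309, 0.4054, 0.3189]
tool_rot: [-2.18, -2.262, 0.002]
contact_force: [0.7, -0.1, -2.4]
opening: 0.0432
grip_force: 41.2
```

>>> arm_command:
  increments:
    - {"slide": [0,0,0.03],"spin": 0,"gripper": -1}
    - {"slide": [0,0,0.06],"spin": 0,"gripper": -1}
    - {"slide": [0,0,0.085],"spin": 0,"gripper": -1}
    - {"slide": [0,0,0.1],"spin": 0,"gripper": -1}
    - {"slide": [0,0,0.108],"spin": 0,"gripper": -1}
    - {"slide": [0,0,0.11],"spin": 0,"gripper": -1}
    - {"slide": [0,0,0.11],"spin": 0,"gripper": -1}
    - {"slide": [0,0,0.11],"spin": 0,"gripper": -1}

```text
t: 36.07
tool_pos: [0.5322, 0.4061, 0.2116]
tool_rot: [2.18, 2.261, 0.005]
contact_force: [-0.1, -0.1, -0.4]
opening: 0.043
grip_force: 41.2
```

```bash
python3 -c "
from h import *
go(.5323,.405,.146,92)"
```

```text
t36.07 tcp [0.5322 0.4061 0.2116] psi 92.09 tilt 0.19 | slide [-0.0012  0.0001  0.0116] spin 0.09 rows 0.3
```

>>> arm_command:
  increments:
    - {"slide": [-0.001,0,0.004],"spin": 0,"gripper": -1}
    - {"slide": [-0.001,0,0.007],"spin": 0,"gripper": -1}
    - {"slide": [-0.001,0,0.0085],"spin": 0,"gripper": -1}
    - {"slide": [-0.001,0,0.0095],"spin": 0,"gripper": -1}
    - {"slide": [-0.001,0,0.01],"spin": 0,"gripper": -1}
    - {"slide": [-0.001,0,0.01],"spin": 0,"gripper": -1}

```text
t: 36.57
tool_pos: [0.5313, 0.4051, 0.2002]
tool_rot: [-2.18, -2.262, -0.001]
contact_force: [-1.7, 0.1, 1.5]
opening: 0.0432
grip_force: 41.8
```

>>> arm_command:
  increments:
    - {"slide": [0,0,0.0005],"spin": 0,"gripper": -1}
    - {"slide": [0,0,0.001],"spin": 0,"gripper": -1}
    - {"slide": [0,0,0.0015],"spin": 0,"gripper": -1}
    - {"slide": [0,0,0.0015],"spin": 0,"gripper": -1}

```text
t: 36.9
tool_pos: [0.5314, 0.4054, 0.2002]
tool_rot: [-2.179, -2.262, -0.002]
contact_force: [-4.2, -0.6, 8.3]
opening: 0.0434
grip_force: 42.9
```

>>> arm_command:
  increments:
    - {"slide": [0,0,0],"spin": 0,"gripper": 0.5}
    - {"slide": [0,0,0],"spin": 0,"gripper": 0.5}
    - {"slide": [0,0,0],"spin": 0,"gripper": 0.5}
    - {"slide": [0,0,-0.01],"spin": 0,"gripper": 0.5}
    - {"slide": [0,0,-0.04],"spin": 0,"gripper": 0.5}
    - {"slide": [0,0,-0.08],"spin": 0,"gripper": 0.5}
    - {"slide": [0,0,-0.1],"spin": 0,"gripper": 0.5}

```text
t: 37.48
tool_pos: [0.5322, 0.4053, 0.3032]
tool_rot: [2.179, 2.261, 0.008]
contact_force: [0.4, 0.3, 1.3]
opening: 0.064
grip_force: 0.0
```

>>> arm_command:
  increments:
    - {"slide": [-0.33,-0.019,0],"spin": 0,"gripper": 0.5}
    - {"slide": [-0.33,-0.019,0],"spin": 0,"gripper": 0.5}
    - {"slide": [-0.33,-0.019,0],"spin": 0,"gripper": 0.5}
    - {"slide": [-0.33,-0.019,0],"spin": 0,"gripper": 0.5}
    - {"slide": [-0.33,-0.019,0],"spin": 0,"gripper": 0.5}
    - {"slide": [-0.33,-0.019,0],"spin": 0,"gripper": 0.5}
    - {"slide": [-0.33,-0.019,0],"spin": 0,"gripper": 0.5}
    - {"slide": [-0.33,-0.019,0],"spin": 0,"gripper": 0.5}

```text
t: 38.15
tool_pos: [0.524, 0.0722, 0.2987]
tool_rot: [2.179, 2.261, 0.001]
contact_force: [0.2, -0.3, -0.1]
opening: 0.0641
grip_force: 0.0
```

>>> arm_command:
  increments:
    - {"slide": [-0.33,-0.019,0],"spin": 0,"gripper": 0.5}
    - {"slide": [-0.33,-0.019,0],"spin": 0,"gripper": 0.5}
    - {"slide": [-0.33,-0.019,0],"spin": 0,"gripper": 0.5}
    - {"slide": [-0.33,-0.019,0],"spin": 0,"gripper": 0.5}
    - {"slide": [-0.33,-0.019,0],"spin": 0,"gripper": 0.5}
    - {"slide": [-0.33,-0.019,0],"spin": 0,"gripper": 0.5}
    - {"slide": [-0.33,-0.019,0],"spin": 0,"gripper": 0.5}
    - {"slide": [-0.33,-0.019,0],"spin": 0,"gripper": 0.5}

```text
t: 38.82
tool_pos: [0.5171, -0.2586, 0.2988]
tool_rot: [2.18, 2.26, 0.0]
contact_force: [0.9, 0.5, 0.6]
opening: 0.0639
grip_force: 0.0
```

>>> arm_command:
  increments:
    - {"slide": [-0.17,-0.01,0],"spin": 0,"gripper": 0.5}
    - {"slide": [-0.17,-0.01,0],"spin": 0,"gripper": 0.5}
    - {"slide": [-0.17,-0.01,0],"spin": 0,"gripper": 0.5}
    - {"slide": [-0.17,-0.01,0],"spin": 0,"gripper": 0.5}
    - {"slide": [-0.17,-0.01,0],"spin": 0,"gripper": 0.5}
    - {"slide": [-0.17,-0.01,0],"spin": 0,"gripper": 0.5}
    - {"slide": [-0.17,-0.01,0],"spin": 0,"gripper": 0.5}

```text
t: 39.4
tool_pos: [0.5138, -0.4263, 0.298]
tool_rot: [-2.18, -2.261, -0.001]
contact_force: [-0.8, 0.7, -0.5]
opening: 0.0639
grip_force: 0.0
```

```bash
python3 -c "
from h import *
go(.5136,-.4254,.112,92)"
```

```text
t39.40 tcp [ 0.5138 -0.4263  0.298 ] psi 92.08 tilt 0.04 | slide [ 0.0008 -0.0002  0.132 ] spin 0.08 rows 3.2
```

>>> arm_command:
  increments:
    - {"slide": [0.001,0,0.035],"spin": 0,"gripper": 0.5}
    - {"slide": [0.001,0,0.075],"spin": 0,"gripper": 0.5}
    - {"slide": [0.001,0,0.11],"spin": 0,"gripper": 0.5}
    - {"slide": [0.001,0,0.126],"spin": 0,"gripper": 0.5}
    - {"slide": [0.001,0,0.132],"spin": 0,"gripper": 0.5}
    - {"slide": [0.001,0,0.132],"spin": 0,"gripper": 0.5}

```text
t: 39.9
tool_pos: [0.5137, -0.4231, 0.1642]
tool_rot: [-2.175, -2.261, -0.0]
contact_force: [-0.5, 0.1, 0.7]
opening: 0.0639
grip_force: 0.0
```

>>> arm_command:
  increments:
    - {"slide": [0,0,0],"spin": 0,"gripper": -1}
    - {"slide": [0,0,0],"spin": 0,"gripper": -1}
    - {"slide": [0,0,0],"spin": 0,"gripper": -1}
    - {"slide": [0,0,0],"spin": 0,"gripper": -1}
    - {"slide": [0,0,0],"spin": 0,"gripper": -1}
    - {"slide": [0,0,0],"spin": 0,"gripper": -1}

```text
t: 40.4
tool_pos: [0.5148, -0.4262, 0.1685]
tool_rot: [2.177, 2.259, 0.001]
contact_force: [0.6, 1.4, 5.9]
opening: 0.0474
grip_force: 41.1
```

```bash
python3 -c "
from h import *
go(.5555,.2757,.122,92)"
```

```text
t40.40 tcp [ 0.5148 -0.4262  0.1685] psi 92.11 tilt 0.22 | slide [ 0.6999  0.0665 -0.0091] spin 0.11 rows 16.9
```

>>> arm_command:
  increments:
    - {"slide": [0,0,-0.01],"spin": 0,"gripper": -1}
    - {"slide": [0,0,-0.035],"spin": 0,"gripper": -1}
    - {"slide": [0,0,-0.07],"spin": 0,"gripper": -1}
    - {"slide": [0,0,-0.105],"spin": 0,"gripper": -1}
    - {"slide": [0,0,-0.14],"spin": 0,"gripper": -1}
    - {"slide": [0,0,-0.17],"spin": 0,"gripper": -1}
    - {"slide": [0,0,-0.19],"spin": 0,"gripper": -1}
    - {"slide": [0,0,-0.2],"spin": 0,"gripper": -1}

```text
t: 41.07
tool_pos: [0.5141, -0.4259, 0.3705]
tool_rot: [2.176, 2.258, -0.001]
contact_force: [0.3, -0.0, -1.3]
opening: 0.0474
grip_force: 41.9
```

>>> arm_command:
  increments:
    - {"slide": [0.015,0.002,0],"spin": 0,"gripper": -1}
    - {"slide": [0.045,0.005,0],"spin": 0,"gripper": -1}
    - {"slide": [0.08,0.008,0],"spin": 0,"gripper": -1}
    - {"slide": [0.115,0.011,0],"spin": 0,"gripper": -1}
    - {"slide": [0.15,0.014,0],"spin": 0,"gripper": -1}
    - {"slide": [0.185,0.017,0],"spin": 0,"gripper": -1}
    - {"slide": [0.22,0.02,0],"spin": 0,"gripper": -1}
    - {"slide": [0.255,0.024,0],"spin": 0,"gripper": -1}

```text
t: 41.73
tool_pos: [0.5272, -0.1671, 0.3631]
tool_rot: [-2.177, -2.259, 0.002]
contact_force: [0.4, 0.2, -2.7]
opening: 0.0475
grip_force: 41.9
```

>>> arm_command:
  increments:
    - {"slide": [0.035,0.003,0],"spin": 0,"gripper": -1}
    - {"slide": [0.07,0.007,0],"spin": 0,"gripper": -1}
    - {"slide": [0.105,0.01,0],"spin": 0,"gripper": -1}
    - {"slide": [0.14,0.013,0],"spin": 0,"gripper": -1}
    - {"slide": [0.175,0.017,0],"spin": 0,"gripper": -1}
    - {"slide": [0.21,0.02,0],"spin": 0,"gripper": -1}
    - {"slide": [0.245,0.023,0],"spin": 0,"gripper": -1}
    - {"slide": [0.28,0.027,0],"spin": 0,"gripper": -1}

```text
t: 42.4
tool_pos: [0.5435, 0.1133, 0.3632]
tool_rot: [-2.178, -2.26, 0.005]
contact_force: [1.5, 0.2, -2.0]
opening: 0.0473
grip_force: 41.9
```

>>> arm_command:
  increments:
    - {"slide": [0.035,0.003,0],"spin": 0,"gripper": -1}
    - {"slide": [0.07,0.007,0],"spin": 0,"gripper": -1}
    - {"slide": [0.1,0.01,0],"spin": 0,"gripper": -1}
    - {"slide": [0.125,0.012,0],"spin": 0,"gripper": -1}
    - {"slide": [0.145,0.014,0],"spin": 0,"gripper": -1}
    - {"slide": [0.158,0.015,0],"spin": 0,"gripper": -1}
    - {"slide": [0.164,0.0155,0],"spin": 0,"gripper": -1}
    - {"slide": [0.164,0.0155,0],"spin": 0,"gripper": -1}

```text
t: 43.07
tool_pos: [0.5538, 0.2763, 0.3643]
tool_rot: [-2.178, -2.263, 0.004]
contact_force: [-0.5, 0.0, -2.1]
opening: 0.0472
grip_force: 41.9
```

>>> arm_command:
  increments:
    - {"slide": [0,0,0.03],"spin": 0,"gripper": -1}
    - {"slide": [0,0,0.065],"spin": 0,"gripper": -1}
    - {"slide": [0,0,0.1],"spin": 0,"gripper": -1}
    - {"slide": [0,0,0.135],"spin": 0,"gripper": -1}
    - {"slide": [0,0,0.16],"spin": 0,"gripper": -1}
    - {"slide": [0,0,0.172],"spin": 0,"gripper": -1}
    - {"slide": [0,0,0.176],"spin": 0,"gripper": -1}
    - {"slide": [0,0,0.177],"spin": 0,"gripper": -1}

```text
t: 43.73
tool_pos: [0.5546, 0.2749, 0.1887]
tool_rot: [-2.181, -2.261, 0.001]
contact_force: [-1.0, -0.3, -1.5]
opening: 0.0475
grip_force: 41.9
```

>>> arm_command:
  increments:
    - {"slide": [0,0,0],"spin": 0,"gripper": -1}
    - {"slide": [0,0,0],"spin": 0,"gripper": -1}

```text
t: 43.9
tool_pos: [0.5559, 0.2759, 0.1918]
tool_rot: [2.179, 2.26, 0.006]
contact_force: [-0.4, 0.1, -1.9]
opening: 0.0475
grip_force: 41.9
```

```bash
python3 -c "
from h import *
go(.5555,.275,.1225,92)"
```

```text
t43.90 tcp [0.5559 0.2759 0.1918] psi 92.10 tilt 0.26 | slide [-0.0009 -0.0005  0.0153] spin 0.10 rows 0.4
```

>>> arm_command:
  increments:
    - {"slide": [-0.001,-0.0005,0.005],"spin": 0,"gripper": -1}
    - {"slide": [-0.001,-0.0005,0.009],"spin": 0,"gripper": -1}
    - {"slide": [-0.001,-0.0005,0.0115],"spin": 0,"gripper": -1}
    - {"slide": [-0.001,-0.0005,0.0125],"spin": 0,"gripper": -1}
    - {"slide": [-0.001,-0.0005,0.0135],"spin": 0,"gripper": -1}
    - {"slide": [-0.001,-0.0005,0.014],"spin": 0,"gripper": -1}
    - {"slide": [-0.001,-0.0005,0.014],"spin": 0,"gripper": -1}

```text
t: 44.48
tool_pos: [0.5541, 0.2749, 0.1766]
tool_rot: [-2.18, -2.262, 0.0]
contact_force: [-3.7, -1.1, 5.9]
opening: 0.0475
grip_force: 43.2
```

>>> arm_command:
  increments:
    - {"slide": [0,0,0.0005],"spin": 0,"gripper": -1}
    - {"slide": [0,0,0.001],"spin": 0,"gripper": -1}
    - {"slide": [0,0,0.0015],"spin": 0,"gripper": -1}
    - {"slide": [0,0,0.0015],"spin": 0,"gripper": -1}

```text
t: 44.82
tool_pos: [0.5542, 0.2751, 0.1765]
tool_rot: [-2.179, -2.262, -0.0]
contact_force: [-6.7, -1.0, 12.2]
opening: 0.0475
grip_force: 44.2
```

>>> arm_command:
  increments:
    - {"slide": [0,0,0],"spin": 0,"gripper": 0.5}
    - {"slide": [0,0,0],"spin": 0,"gripper": 0.5}
    - {"slide": [0,0,0],"spin": 0,"gripper": 0.5}
    - {"slide": [0,0,-0.01],"spin": 0,"gripper": 0.5}
    - {"slide": [0,0,-0.05],"spin": 0,"gripper": 0.5}
    - {"slide": [0,0,-0.09],"spin": 0,"gripper": 0.5}
    - {"slide": [0,0,-0.125],"spin": 0,"gripper": 0.5}
    - {"slide": [0,0,-0.125],"spin": 0,"gripper": 0.5}

```text
t: 45.48
tool_pos: [0.5572, 0.2757, 0.3096]
tool_rot: [2.175, 2.257, 0.023]
contact_force: [-0.1, 0.5, 1.6]
opening: 0.0645
grip_force: 0.0
```

>>> arm_command:
  increments:
    - {"slide": [-0.33,-0.031,0],"spin": 0,"gripper": 0.1}
    - {"slide": [-0.33,-0.031,0],"spin": 0,"gripper": 0.1}
    - {"slide": [-0.33,-0.031,0],"spin": 0,"gripper": 0.1}
    - {"slide": [-0.33,-0.031,0],"spin": 0,"gripper": 0.1}
    - {"slide": [-0.33,-0.031,0],"spin": 0,"gripper": 0.1}
    - {"slide": [-0.33,-0.031,0],"spin": 0,"gripper": 0.1}
    - {"slide": [-0.33,-0.031,0],"spin": 0,"gripper": 0.1}
    - {"slide": [-0.33,-0.031,0],"spin": 0,"gripper": 0.1}

```text
t: 46.15
tool_pos: [0.5348, -0.0584, 0.299]
tool_rot: [2.18, 2.261, 0.001]
contact_force: [0.7, -0.2, 0.2]
opening: 0.0468
grip_force: 0.0
```

>>> arm_command:
  increments:
    - {"slide": [-0.286,-0.027,0],"spin": 0,"gripper": 0.1}
    - {"slide": [-0.286,-0.027,0],"spin": 0,"gripper": 0.1}
    - {"slide": [-0.286,-0.027,0],"spin": 0,"gripper": 0.1}
    - {"slide": [-0.286,-0.027,0],"spin": 0,"gripper": 0.1}
    - {"slide": [-0.286,-0.027,0],"spin": 0,"gripper": 0.1}
    - {"slide": [-0.286,-0.027,0],"spin": 0,"gripper": 0.1}
    - {"slide": [-0.286,-0.027,0],"spin": 0,"gripper": 0.1}
    - {"slide": [-0.286,-0.027,0],"spin": 0,"gripper": 0.1}

```text
t: 46.82
tool_pos: [0.5176, -0.3491, 0.2985]
tool_rot: [2.186, 2.254, -0.004]
contact_force: [0.3, 0.7, -0.6]
opening: 0.0467
grip_force: 0.0
```

>>> arm_command:
  increments:
    - {"slide": [0,0,0],"spin": 0,"gripper": 0.1}
    - {"slide": [0,0,0],"spin": 0,"gripper": 0.1}

```text
t: 46.98
tool_pos: [0.5188, -0.3431, 0.2984]
tool_rot: [-2.18, -2.261, -0.001]
contact_force: [0.6, -0.2, -0.4]
opening: 0.047
grip_force: 0.0
```

```bash
python3 -c "
from h import *
go(.5194,-.3426,.147,92)"
```

```text
t46.98 tcp [ 0.5188 -0.3431  0.2984] psi 92.09 tilt 0.03 | slide [0.0004 0.0007 0.0974] spin 0.09 rows 2.3
```

>>> arm_command:
  increments:
    - {"slide": [0.0005,0.0005,0.035],"spin": 0,"gripper": 0.1}
    - {"slide": [0.0005,0.0005,0.07],"spin": 0,"gripper": 0.1}
    - {"slide": [0.0005,0.0005,0.09],"spin": 0,"gripper": 0.1}
    - {"slide": [0.0005,0.0005,0.0975],"spin": 0,"gripper": 0.1}
    - {"slide": [0.0005,0.0005,0.0975],"spin": 0,"gripper": 0.1}
  newtons: 50

```text
t: 47.4
tool_pos: [0.5187, -0.3404, 0.1984]
tool_rot: [-2.175, -2.261, 0.0]
contact_force: [-0.4, -0.7, -0.7]
opening: 0.0468
grip_force: 0.0
```

>>> arm_command:
  increments:
    - {"slide": [0,0,0],"spin": 0,"gripper": -1}
    - {"slide": [0,0,0],"spin": 0,"gripper": -1}
    - {"slide": [0,0,0],"spin": 0,"gripper": -1}
    - {"slide": [0,0,0],"spin": 0,"gripper": -1}
    - {"slide": [0,0,0],"spin": 0,"gripper": -1}
    - {"slide": [0,0,0],"spin": 0,"gripper": -1}

```text
t: 47.9
tool_pos: [0.5202, -0.3431, 0.2032]
tool_rot: [2.178, 2.26, 0.001]
contact_force: [0.5, 2.5, 6.1]
opening: 0.0267
grip_force: 50.6
```

```bash
python3 -c "
from h import *
go(.476,.326,.157,92)"
```

```text
t47.90 tcp [ 0.5202 -0.3431  0.2032] psi 92.11 tilt 0.20 | slide [ 0.6703 -0.0195 -0.0091] spin 0.11 rows 16.1
```

>>> arm_command:
  increments:
    - {"slide": [0,0,-0.01],"spin": 0,"gripper": -1}
    - {"slide": [0,0,-0.03],"spin": 0,"gripper": -1}
    - {"slide": [0,0,-0.06],"spin": 0,"gripper": -1}
    - {"slide": [0,0,-0.095],"spin": 0,"gripper": -1}
    - {"slide": [0,0,-0.125],"spin": 0,"gripper": -1}
    - {"slide": [0,0,-0.145],"spin": 0,"gripper": -1}
    - {"slide": [0,0,-0.15],"spin": 0,"gripper": -1}

```text
t: 48.48
tool_pos: [0.52, -0.3434, 0.356]
tool_rot: [2.175, 2.257, 0.0]
contact_force: [1.2, -0.7, -2.2]
opening: 0.0266
grip_force: 49.9
```

>>> arm_command:
  increments:
    - {"slide": [0.015,0,0],"spin": 0,"gripper": -1}
    - {"slide": [0.045,-0.001,0],"spin": 0,"gripper": -1}
    - {"slide": [0.08,-0.002,0],"spin": 0,"gripper": -1}
    - {"slide": [0.115,-0.003,0],"spin": 0,"gripper": -1}
    - {"slide": [0.15,-0.004,0],"spin": 0,"gripper": -1}
    - {"slide": [0.185,-0.005,0],"spin": 0,"gripper": -1}
    - {"slide": [0.22,-0.006,0],"spin": 0,"gripper": -1}
    - {"slide": [0.255,-0.0075,0],"spin": 0,"gripper": -1}

```text
t: 49.15
tool_pos: [0.5009, -0.0858, 0.3476]
tool_rot: [-2.177, -2.258, 0.003]
contact_force: [1.1, -0.2, -4.3]
opening: 0.0266
grip_force: 49.8
```

>>> arm_command:
  increments:
    - {"slide": [0.035,-0.001,0],"spin": 0,"gripper": -1}
    - {"slide": [0.07,-0.002,0],"spin": 0,"gripper": -1}
    - {"slide": [0.105,-0.003,0],"spin": 0,"gripper": -1}
    - {"slide": [0.14,-0.004,0],"spin": 0,"gripper": -1}
    - {"slide": [0.175,-0.005,0],"spin": 0,"gripper": -1}
    - {"slide": [0.21,-0.006,0],"spin": 0,"gripper": -1}
    - {"slide": [0.245,-0.007,0],"spin": 0,"gripper": -1}
    - {"slide": [0.28,-0.008,0],"spin": 0,"gripper": -1}

```text
t: 49.82
tool_pos: [0.4822, 0.1932, 0.3478]
tool_rot: [-2.178, -2.26, 0.006]
contact_force: [1.9, 0.3, -2.3]
opening: 0.027
grip_force: 49.8
```

>>> arm_command:
  increments:
    - {"slide": [0.035,-0.001,0],"spin": 0,"gripper": -1}
    - {"slide": [0.065,-0.002,0],"spin": 0,"gripper": -1}
    - {"slide": [0.09,-0.003,0],"spin": 0,"gripper": -1}
    - {"slide": [0.11,-0.004,0],"spin": 0,"gripper": -1}
    - {"slide": [0.125,-0.004,0],"spin": 0,"gripper": -1}
    - {"slide": [0.133,-0.004,0],"spin": 0,"gripper": -1}
    - {"slide": [0.135,-0.004,0],"spin": 0,"gripper": -1}
    - {"slide": [0.135,-0.004,0],"spin": 0,"gripper": -1}

```text
t: 50.48
tool_pos: [0.4749, 0.326, 0.3499]
tool_rot: [-2.18, -2.262, 0.003]
contact_force: [-0.0, 0.1, -3.5]
opening: 0.0271
grip_force: 49.8
```

>>> arm_command:
  increments:
    - {"slide": [0,0,0.03],"spin": 0,"gripper": -1}
    - {"slide": [0,0,0.065],"spin": 0,"gripper": -1}
    - {"slide": [0,0,0.095],"spin": 0,"gripper": -1}
    - {"slide": [0,0,0.115],"spin": 0,"gripper": -1}
    - {"slide": [0,0,0.125],"spin": 0,"gripper": -1}
    - {"slide": [0,0,0.128],"spin": 0,"gripper": -1}
    - {"slide": [0,0,0.128],"spin": 0,"gripper": -1}
    - {"slide": [0,0,0.128],"spin": 0,"gripper": -1}

```text
t: 51.15
tool_pos: [0.4762, 0.3263, 0.225]
tool_rot: [2.18, 2.261, 0.005]
contact_force: [0.2, 0.6, -3.1]
opening: 0.0266
grip_force: 49.8
```

```bash
python3 -c "
from h import *
go(.476,.326,.1572,92)"
```

```text
t51.15 tcp [0.4762 0.3263 0.225 ] psi 92.08 tilt 0.18 | slide [-0.0003 -0.0002  0.0138] spin 0.08 rows 0.3
```

>>> arm_command:
  increments:
    - {"slide": [0,-0.001,0.005],"spin": 0,"gripper": -1}
    - {"slide": [0,-0.001,0.009],"spin": 0,"gripper": -1}
    - {"slide": [0,-0.001,0.011],"spin": 0,"gripper": -1}
    - {"slide": [0,-0.001,0.012],"spin": 0,"gripper": -1}
    - {"slide": [0,-0.001,0.013],"spin": 0,"gripper": -1}
    - {"slide": [0,-0.001,0.013],"spin": 0,"gripper": -1}

```text
t: 51.65
tool_pos: [0.4743, 0.3265, 0.2113]
tool_rot: [-2.18, -2.262, -0.001]
contact_force: [-2.8, -0.6, 4.6]
opening: 0.027
grip_force: 50.8
```

Contact; release and retreat straight up, then look.

>>> arm_command:
  increments:
    - {"slide": [0,0,0],"spin": 0,"gripper": 0.2}
    - {"slide": [0,0,0],"spin": 0,"gripper": 0.2}
    - {"slide": [0,0,0],"spin": 0,"gripper": 0.2}
    - {"slide": [0,0,-0.01],"spin": 0,"gripper": 0.2}
    - {"slide": [0,0,-0.04],"spin": 0,"gripper": 0.2}
    - {"slide": [0,0,-0.08],"spin": 0,"gripper": 0.2}
    - {"slide": [0,0,-0.12],"spin": 0,"gripper": 0.2}
    - {"slide": [0,0,-0.16],"spin": 0,"gripper": 0.2}

```text
t: 52.32
tool_pos: [0.4739, 0.326, 0.3723]
tool_rot: [2.18, 2.262, 0.001]
contact_force: [0.7, 1.0, -0.4]
opening: 0.051
grip_force: 0.0
```

>>> arm_command:
  increments:
    - {"slide": [-0.1,0,-0.05],"spin": 0,"gripper": 0.2}
    - {"slide": [-0.1,0,-0.05],"spin": 0,"gripper": 0.2}
    - {"slide": [-0.1,0,-0.05],"spin": 0,"gripper": 0.2}
    - {"slide": [-0.1,0,-0.05],"spin": 0,"gripper": 0.2}
    - {"slide": [-0.1,0,-0.05],"spin": 0,"gripper": 0.2}
    - {"slide": [-0.1,0,-0.05],"spin": 0,"gripper": 0.2}

```text
t: 52.82
tool_pos: [0.4777, 0.2264, 0.42]
tool_rot: [-2.18, -2.262, -0.001]
contact_force: [-0.3, -0.4, -0.9]
opening: 0.051
grip_force: 0.0
```

```bash
python3 - <<'E'
from h import *
np.set_printoptions(precision=4,suppress=True)
a,b=grab("scene"),grab("side");w=grab("wrist")
v=np.hstack([cv2.resize(a["frame"][100:300,240:506],(399,300)),cv2.resize(b["frame"][220:470,90:422],(399,300))])
v=np.vstack([v,cv2.resize(w["frame"][60:360,160:558],(798,600))[:300]])
cv2.imwrite("pics/v10.png",v[:,:,::-1])
# image change at the object regions vs start
for n,im,(x0,y0,x1,y1) in(("scene",a,(360,100,480,215)),("side",b,(140,240,320,460))):
    r=cv2.imread(f"pics/{n}0.png",0)[y0:y1,x0:x1].astype(np.float32);c=cv2.cvtColor(im["frame"],cv2.COLOR_RGB2GRAY)[y0:y1,x0:x1].astype(np.float32)
    boxes={"scene":{"mill":(440,113,468,150),"oil":(395,112,420,165),"shaker":(402,138,434,207)},"side":{"mill":(150,315,212,390),"oil":(230,288,278,398),"shaker":(206,255,236,320)}}[n]
    for k,(p,q,s,t) in boxes.items():
        R0=cv2.imread(f"pics/{n}0.png",0)[q:t,p:s];C=cv2.cvtColor(im["frame"],cv2.COLOR_RGB2GRAY)[q-8:t+8,p-8:s+8]
        m=cv2.matchTemplate(C,R0,cv2.TM_CCOEFF_NORMED);_,sc,_,l=cv2.minMaxLoc(m);print(n,k,"shift px",l[0]-8,l[1]-8,round(sc,3))
E
```

```text
scene mill shift px 0 0 0.927
scene oil shift px 0 0 0.795
scene shaker shift px 0 -1 0.851
side mill shift px 0 1 0.85
side oil shift px 0 1 0.977
side shaker shift px 1 0 0.944
```

View pics/v10.png

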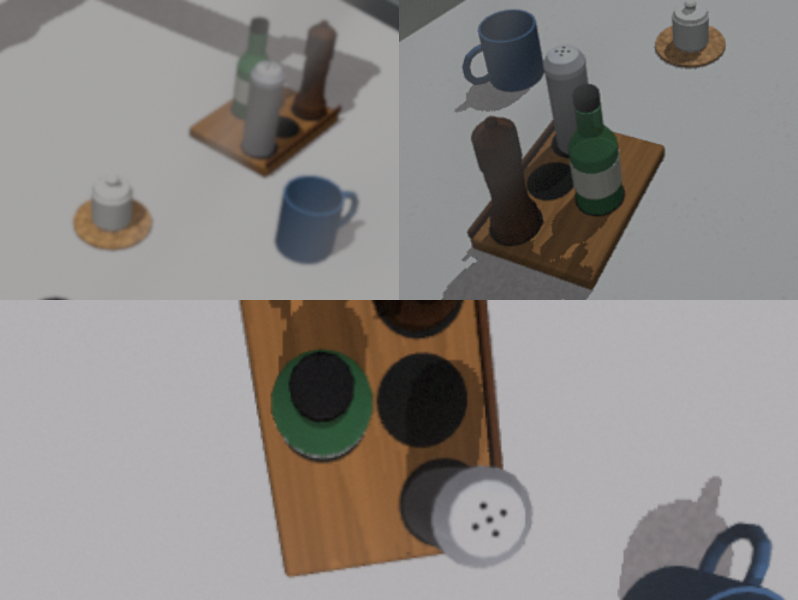

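The three are upright on their original spots, each shifted at most 1 px from the start. The sugar stands upright on the coaster, and the gripper is clear.

```bash
python3 -c "
from station import order
print(order.finish_job())"
```

```text
the job is handed in; nothing more can be done
None
```

The job is handed in at about 53 s: the sugar jar stands within about 2 mm of the coaster's centre, and the mill, oil bottle and shaker are back upright on their own spots, to within a pixel of the start pictures.

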